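# Free the shoe last from its bench stand

## Task

The wooden shoe last is locked onto its bench stand by a steel taper pin that has bound in its seat: turn the pin by its red T-bar about an eighth of a turn or a little more, either way, to break it free, then pull it straight up out of the last and stand it, tip down, in the blue tool pot. Then lift the last off the stand and set it down gently, without dropping it, sole down on the middle of the cork mat. Leave the hammer, the tin and the brush as they are.

Things in the scene. Friction and masses are not known exactly. Their poses are not given: they have to be found in the camera images.
- stand: fixed steel stand: base 150 x 110 x 12 mm, column, sole plate 130 x 80 mm with its top 45 mm above the bench. Origin on the bench on the axis of the pin's hole (28 mm); x points to the last's toe, z up. Two cheeks, 60 mm long and 6 mm thick, rise 12 mm above the plate, one each side of the last 29 mm off its centre plane: the last must first go straight up at least 15 mm
- seat (a joint): turn of the taper seat inside the stand (rad, 0 at the start, + anticlockwise from above, limits +-1.5). Follows the pin with up to 0.1 rad of play, resists with about 0.2 N m, stays where left. Until the pin has turned 0.65 rad either way it cannot be pulled up; beyond that it slides out. Turn it 0.8 to 1.1 rad; easing back 0.1 to 0.15 rad before pulling takes the side load off
- pin: steel taper pin, 154 mm long, 0.3 kg; starts upright through the last, tip 20 mm above the bench. Origin at its tip (lower end), z along it to the T-bar. Shank 20 mm wide at the tip, 26 mm at 111 mm from it; dark flange 40 mm wide at 111-117 mm; neck 16 mm wide to 136 mm; red T-bar at 136-154 mm, 90 mm long along the pin's y, 18 mm wide along its x. At the start the pin's x is the stand's x
- pin_bar (a point): centre of the pin's red T-bar, 145 mm from its tip; same axes as the pin
- last: loose pale beech shoe last (foot-shaped), 180 x 66 x 85 mm high, 0.35 kg; starts sole down on the stand, sole 45 mm above the bench. Origin on the sole on the axis of the pin hole (30 mm, right through); x to the toe, z up; heel end x = -52 mm, toe end 128 mm. Heel block (x -20 to 30 mm) is flat-topped, its sides upright, 46 mm apart along y over the top 24 mm: grip there. Balance point x = 25 mm
- last_mid (a point): point on the last's sole half way along its length, 38 mm ahead of its origin
- pot: fixed blue square open tool pot, 80 x 80 x 95 mm outside, walls and floor 5 mm. Origin on the bench under its centre; z up. The pin stands in it with the T-bar above the rim and may lean against the wall
- mat: fixed cork mat on the bench, 200 x 120 x 6 mm, long side along its x. Origin under its centre, on the bench
- hammer: bystander: hammer lying on the bench beyond the work, about 260 mm long; origin on its underside. Leave it
- tin: bystander: closed yellow-banded tin, 72 mm wide, 85 mm high, standing beyond the work; origin under its centre. Leave it
- brush: bystander: orange brush lying on the bench beyond the work; origin on its underside. Leave it
There are look-alikes about, which are no part of the job. What is shaped like the stand but green or yellow is not meant.

How it is judged:
On the way, in this order (a step that is already met when the one before it is completed fails the run):
1. the pin is twisted free (seat turned by more than 0.45 rad either way) while still fully down in the stand ((value of joint seat above 0.45 rad or value of joint seat below -0.45 rad) and z of pin in the frame of stand below 0.028 m), for 0.05 s.
2. the pin is pulled straight up out of the last, which stays on the stand (pin still within 20 mm of the hole axis and 0.25 rad of upright when its tip is 70 mm up inside the last) (z of pin in the frame of stand above 0.09 m and horizontal distance between pin and stand below 0.02 m and angle between pin's own z axis and vertical below 0.25 rad and z of last in the frame of stand below 0.055 m).
3. the pin stands tip down in the tool pot, let go (x of pin in the frame of pot between -0.04 and 0.04 m and y of pin in the frame of pot between -0.04 and 0.04 m and z of pin in the frame of pot below 0.03 m and angle between pin's own z axis and vertical below 0.7 rad and contact force between the fingers and pin below 0.2 N), for 0.2 s.
4. the last is set down on the cork mat while still held (x of last_mid in the frame of mat between -0.07 and 0.07 m and y of last_mid in the frame of mat between -0.05 and 0.05 m and z of last in the frame of mat below 0.012 m and angle between last's own z axis and vertical below 0.1 rad and contact force between last and mat above 0.3 N and contact force between the fingers and last above 0.3 N).
At the end, for the whole second after the job is handed in: Pin tip down in the pot: tip within 40 mm of its centre on both pot axes, under 30 mm above the bench, leaning under 0.7 rad. Last sole down on the mat: mid-sole within 70 mm along, 50 mm across of the mat centre, origin under 12 mm above the bench, tilt under 0.1 rad. Both at rest (x of pin in the frame of pot between -0.04 and 0.04 m and y of pin in the frame of pot between -0.04 and 0.04 m and z of pin in the frame of pot below 0.03 m and angle between pin's own z axis and vertical below 0.7 rad and x of last_mid in the frame of mat between -0.07 and 0.07 m and y of last_mid in the frame of mat between -0.05 and 0.05 m and z of last in the frame of mat below 0.012 m and angle between last's own z axis and vertical below 0.1 rad and linear speed of each of pin, last below 0.02 m/s); the robot touches nothing.
It fails at once if the hammer is disturbed (moved more than 30 mm) (distance of hammer from where it was at the start of the episode above 0.03 m).
It fails at once if the tin is disturbed (moved more than 30 mm) (distance of tin from where it was at the start of the episode above 0.03 m).
It fails at once if the brush is disturbed (moved more than 30 mm) (distance of brush from where it was at the start of the episode above 0.03 m).
It also fails if it takes over 72 s, if anything falls off the work surface, if the arm or the gripper's body presses on something with over 40 N, if the wrist force passes 120 N, or if a joint passes its speed limit or range.

## Robot

A 6-joint arm with a two-finger parallel gripper is mounted at the origin on the work surface. World frame = base frame: x ahead of the robot, y to its left, z up, the work surface at z = 0. Lengths are in m, angles in rad, forces in N, time in s.
With the tool pointing down it reaches from about 0.225 to 0.875 m from the base axis. Payload 3.4 kg.
Tool frame: the origin (TCP) lies at the very end of the fingers, on their centre line; the grasp point (between the pads) lies behind it (manip.tcp_to_grasp is the z of the grasp point in the tool frame, in m); z points along the fingers, y is the direction in which the jaws open and shut (so a half turn about z gives the same grasp; the last joint's range is limited). The gripper opens to 85 mm and grips with 20 to 120 N. Pads are 22 mm wide; open, the fingers measure 114 mm over their backs; the gripper's body (76 mm by 85 mm) begins 54 mm behind the grasp point. The pads swing forward as they close: fully open they stand 13 mm farther back than shut.
Start: joints at [-1.405, 0.276, 1.505, -0, 1.361, -0.121], TCP at [0.163, -0.552, 0.206] pointing down, gripper open.
Joint ranges: [-2.89, 2.89], [-0.75, 2.08], [0.22, 2.7], [-1.18, 4.32], [0.11, 2.71], [-2.7, 2.7]. Speed limits (rad/s): [2.57, 2.57, 3.14, 3.14, 3.14, 3.14].

## Interface

Orientations are given as a unit quaternion [w, x, y, z].
In Python, from rig import manip, eyes gives the robot as it stands.
- The arm moves only by the tool servo_tool, never from a script. Its argument "increments" is a list of rows, each an object with "slide": the shift along the tool's x, y, z in m, a list of three; "spin": the turn about the tool's z in degrees. A call has 1 to 8 rows; each row shifts and turns the commanded pose from where the row before left it, along the tool's axes as they then stand; what a row does not reach is not made up. A row lasts 1/10 s, in which the tool goes at most 50 mm and 8.59 degrees, less where a joint would pass 70% of its speed; a pose out of reach is approached as far as the arm can. A call is refused whole if a number of a shift passes 0.05 or a number of a turn 8.59, either way. A call with a gripper value outside its range is refused whole. "hand" is the opening, from 0 (shut) to 1 (fully open), set as the call begins (left out, the last holds). The fingers move at their own pace and stop on an object; "newtons" is the grip in N (left out, the last holds). Time passes only in rows, so rows that do not move let the fingers close. It gives the time, the measured TCP pose, the force and the opening at its end, in the units of the state.
- manip.get_state(): the state, without advancing time (a new reading comes with each control period).
- eyes.get_image(name): name is "scene" or "top" or "wrist"; returns the picture (420x560x3 uint8, blue, green, red); there is no depth.
- eyes.calibration(name): a dict with "fx", "fy", "cx", "cy" (pixels), "rvec" (rotation vector, rad) and "tvec" (3), from world to camera coordinates, as OpenCV has them; the wrist camera has in their place "hand_eye" (4x4, takes a point from camera to tool coordinates, whose origin is the TCP and whose axes are the flange's). Camera axes: x right, y down, z forward; pixel columns grow to the right and rows downward; lengths in m; the calibration is good to about 2 mm. A picture is of the moment at which its call begins: read the wrist's pose just before it. calibration takes no time and is no camera call.
- manip.sign_off(): hands the job in, once; it reports no verdict.
The state is a dict: "clock": time; "qpos": joint angles; "qd": joint speeds; "effort": joint torques, N m; "position": TCP position; "ee_rot": TCP orientation; "contact_force": force on the tool from outside, world axes, zero at the start; "moment": the same for the moment, N m; "width": finger opening in m.
Only numpy, scipy, OpenCV 4.12 (cv2) and the standard library are available. Lean on these libraries where they do the work, as an engineer would, in place of code of your own. Each camera call takes 0.05 s, during which the arm holds its last target.

## Working session

There is one attempt and no reset: what is moved stays moved. The work goes in short steps, Python scripts to look and compute and a tool call to move; the robot and the scene stay as the last step left them, time stands still between calls to the robot, and variables do not carry over. Pictures are saved under pics/ and viewed, and the job is handed in when it is done.

Besides the shell and the picture viewer there is one more tool, called after "Request:" in YAML: its name, and indented under it one key for each argument. servo_tool: Moves the arm, as the interface text tells. Its arguments: {"type":"object","properties":{"increments":{"type":"array","items":{"type":"object","properties":{"slide":{"type":"array","items":{"type":"number"}},"spin":{"type":"number"}}}},"hand":{"type":"number"},"newtons":{"type":"number"}},"required":["increments"]}

```bash
mkdir -p pics; ls; python3 - <<'E'
from rig import manip, eyes
import cv2, numpy as np
print(manip.get_state()); print(manip.tcp_to_grasp)
for n in ("scene","top","wrist"):
    cv2.imwrite(f"pics/{n}0.png",eyes.get_image(n)); print(n,eyes.calibration(n))
E
```

```text
pics
{'clock': 0.0, 'qpos': array([-1.40498255e+00,  2.76584066e-01,  1.50610109e+00, -3.79589956e-06,
        1.36068970e+00, -1.21002660e-01]), 'qd': array([ 1.51303609e-03,  3.49588001e-04, -2.72912243e-04,  6.98453369e-05,
       -8.25290953e-04,  1.94098026e-04]), 'effort': array([ 5.91544904e-04, -4.16777623e+01, -2.45806468e+01, -7.30194733e-05,
        1.11208393e-02, -1.57485903e-05]), 'position': array([ 0.16256727, -0.55096183,  0.20495874]), 'ee_rot': array([-8.90839285e-04,  9.89734203e-01,  1.42917506e-01, -2.18194156e-05]), 'contact_force': array([-0.02335249, -0.19091919,  0.07637726]), 'moment': array([-0.00367517,  0.00184462, -0.00463185]), 'width': 0.08553228973178086}
-0.0187
scene {'fx': 419.52313359357004, 'fy': 419.52313359357004, 'cx': 279.25877030890183, 'cy': 214.54398937279564, 'rvec': array([ 0.67790314,  2.70276529, -0.99407618]), 'tvec': array([ 0.37258234, -0.23584066,  1.83327856])}
top {'fx': 395.1296338266844, 'fy': 395.1296338266844, 'cx': 282.2601696823351, 'cy': 205.80927136974455, 'rvec': array([ 2.16406165, -2.19610157,  0.06526377]), 'tvec': array([0.20592054, 0.51692486, 1.17984114])}
wrist {'fx': 303.71640423253194, 'fy': 303.71640423253194, 'cx': 283.64696670839436, 'cy': 209.13985307721657, 'hand_eye': array([[ 4.84024608e-04, -9.56778791e-01, -2.90816283e-01,
         7.33475386e-02],
       [ 9.99999744e-01,  3.09580619e-04,  6.45852123e-04,
        -7.46626022e-04],
       [-5.27906529e-04, -2.90816521e-01,  9.56778696e-01,
        -1.69660151e-01],
       [ 0.00000000e+00,  0.00000000e+00,  0.00000000e+00,
         1.00000000e+00]])}
```

View pics/scene0.png

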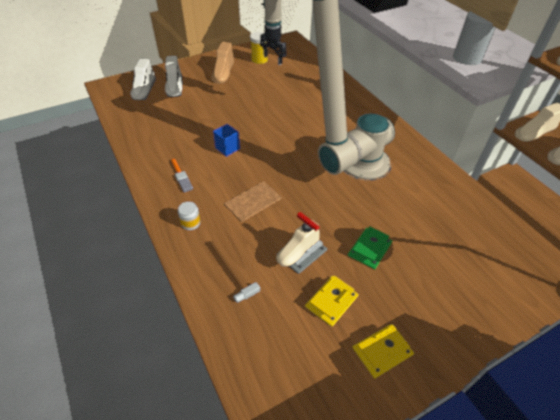

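View pics/top0.png

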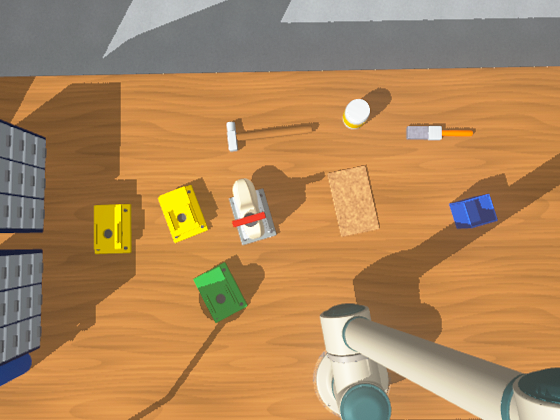

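View pics/wrist0.png

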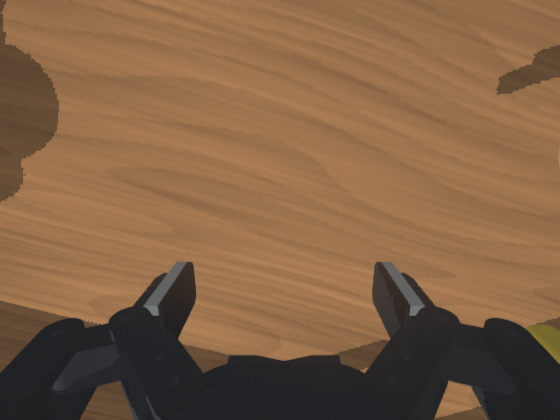

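```bash
python3 - <<'E'
import cv2
t=cv2.imread("pics/top0.png")
cv2.imwrite("pics/c1.png",cv2.resize(t[150:270,200:320],None,fx=5,fy=5,interpolation=cv2.INTER_CUBIC))
a=cv2.resize(t[155:245,315:390],None,fx=5,fy=5,interpolation=cv2.INTER_CUBIC)
b=cv2.resize(t[155:245,435:510],None,fx=5,fy=5,interpolation=cv2.INTER_CUBIC)
cv2.imwrite("pics/c2.png",cv2.hconcat([a,b]))
E
```

```text
(no output)
```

View pics/c1.png

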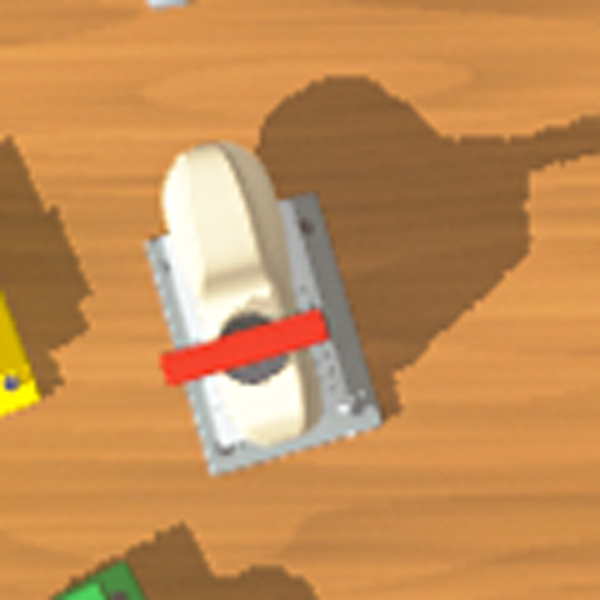

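View pics/c2.png

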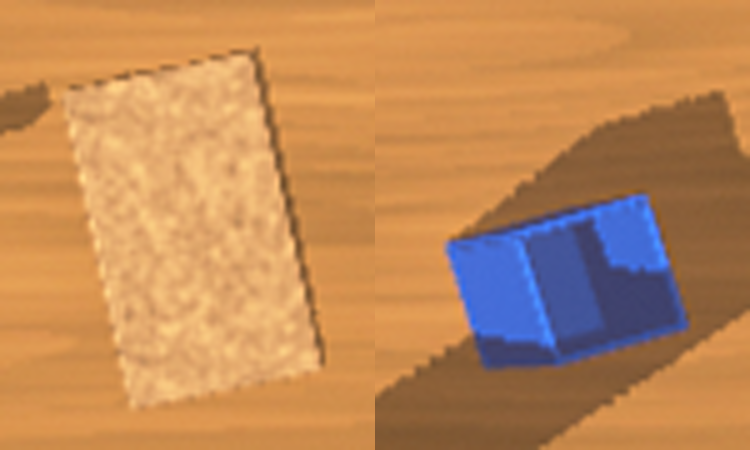

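```bash
cat > h.py <<'E'
import numpy as np, cv2
from rig import manip, eyes
from scipy.spatial.transform import Rotation as R
def w2c(n):
    c=eyes.calibration(n)
    K=np.array([[c['fx'],0,c['cx']],[0,c['fy'],c['cy']],[0,0,1]])
    if n=='wrist':
        s=manip.get_state(); q=s['ee_rot']
        T=np.eye(4);T[:3,:3]=R.from_quat([q[1],q[2],q[3],q[0]]).as_matrix();T[:3,3]=s['position']
        C=np.linalg.inv(T@c['hand_eye']); return K,C[:3,:3],C[:3,3]
    return K,cv2.Rodrigues(c['rvec'])[0],c['tvec']
def ray(n,px,z,M=None):
    K,r,t=M or w2c(n)
    o=-r.T@t; out=[]
    for p in np.atleast_2d(px):
        d=r.T@np.linalg.inv(K)@np.array([p[0],p[1],1.])
        out.append((o+d*(z-o[2])/d[2])[:2])
    return np.array(out)
def tool():
    s=manip.get_state(); q=s['ee_rot']; m=R.from_quat([q[1],q[2],q[3],q[0]]).as_matrix()
    return s,m
def st():
    s,m=tool()
    print('t %.2f'%s['clock'],'pos',s['position'].round(4),'xax deg %.1f'%np.degrees(np.arctan2(m[1,0],m[0,0])),'yax deg %.1f'%np.degrees(np.arctan2(m[1,1],m[0,1])),'z',m[:,2].round(3),'w %.4f'%s['width'],'F',s['contact_force'].round(1),'M',s['moment'].round(2),'q',s['qpos'].round(2))
def go(p,yaw=None):
    """slide needed (tool axes) to reach world p, spin (deg, about tool z) for tool y axis at yaw deg mod 180"""
    s,m=tool(); d=m.T@(np.array(p)-s['position'])
    print('slide mm',(d*1000).round(1))
    if yaw is not None:
        y=np.degrees(np.arctan2(m[1,1],m[0,1])); e=(yaw-y+90)%180-90
        print('world turn',round(e,1),'spin (tool z down)',round(-e,1))
E
python3 - <<'E'
from h import *
bar=np.array([[161,356],[169,385],[327,340],[320,310]])/5+[200,150]
b=ray('top',bar,.174);print('bar',b.round(4),b.mean(0).round(4)); 
v=(b[2]+b[3]-b[0]-b[1])/2; print(np.linalg.norm(v),np.degrees(np.arctan2(v[1],v[0])))
mat=np.array([[66,91],[255,50],[322,365],[132,408]])/5+[315,155]
b=ray('top',mat,.006);print('mat',b.round(4),b.mean(0).round(4)); v=(b[3]+b[2]-b[0]-b[1])/2; print(np.linalg.norm(v),np.degrees(np.arctan2(v[1],v[0])))
pot=np.array([[148,232],[273,196],[313,327],[181,362]])/5+[435,155]
b=ray('top',pot,.095);print('pot',b.round(4),b.mean(0).round(4));v=(b[3]+b[2]-b[0]-b[1])/2; print(np.linalg.norm(v),np.degrees(np.arctan2(v[1],v[0])))
toe=ray('top',np.array([210,142])/5+[200,150],.06); print('toe',toe)
for nm,px in (('tin',(357,113)),('hammer head',(232,136)),('hammer tip',(318,126)),('brush',(440,132)),('yellow',(182,214)),('green',(220,293))): print(nm,ray('top',px,.03).round(3))
st()
E
```

```text
bar [[0.4702 0.3294]
 [0.4549 0.3253]
 [0.4774 0.2416]
 [0.4933 0.2452]] [0.4739 0.2854]
0.08697340271131615 -74.81246075555417
mat [[ 0.6195  0.0554]
 [ 0.6431 -0.0616]
 [ 0.4486 -0.0967]
 [ 0.4241  0.0196]] [ 0.5338 -0.0209]
0.1981807066185234 -169.70029266343363
pot [[ 0.5193 -0.3188]
 [ 0.5386 -0.3902]
 [ 0.4641 -0.4088]
 [ 0.4455 -0.3339]] [ 0.4919 -0.3629]
0.07599304081234057 -167.19578867391363
toe [[0.59986863 0.31549112]]
tin [[ 0.8   -0.034]]
hammer head [[0.735 0.348]]
hammer tip [[0.761 0.086]]
brush [[ 0.736 -0.284]]
yellow [[0.499 0.501]]
green [[0.263 0.387]]
t 0.15 pos [ 0.1626 -0.5511  0.2051] xax deg 16.4 yax deg -73.6 z [-0.     0.001 -1.   ] w 0.0855 F [-0.   0.1 -0.1] M [-0.02 -0.   -0.05] q [-1.41  0.28  1.51  0.    1.36 -0.12]
```

The target is the grey stand carrying the last with the red T-bar (top image ≈ (250,219)). The yellow bases (182,214) and (108,230) and the green base (220,293) are empty look-alikes. The crop confirms it: the bar is at about (474,285) mm and the toe points at about +15°. Now moving there.

```bash
python3 - <<'E'
from h import *
go([.474,.285,.27],15.2)
E
```

```text
slide mm [ 535.2 -713.9  -63.7]
world turn 88.8 spin (tool z down) -88.8
```

Request:
servo_tool:
  increments:
    - {"slide": [0.02,-0.027,-0.01]}
    - {"slide": [0.029,-0.039,-0.01]}
    - {"slide": [0.029,-0.039,-0.01]}
    - {"slide": [0.029,-0.039,-0.01]}
    - {"slide": [0.029,-0.039,-0.01]}
    - {"slide": [0.029,-0.039,-0.01]}
    - {"slide": [0.029,-0.039,0]}
    - {"slide": [0.029,-0.039,0]}
  hand: 1
  newtons: 80

```text
$.increments[0]: bad value
```

Request:
servo_tool:
  increments:
    - {"slide": [0.029,-0.039,0]}
    - {"slide": [0.029,-0.039,0]}
    - {"slide": [0.029,-0.039,0]}
    - {"slide": [0.029,-0.039,0]}
    - {"slide": [0.029,-0.039,0]}
    - {"slide": [0.029,-0.039,0]}
    - {"slide": [0.029,-0.039,0]}
    - {"slide": [0.02,-0.027,0]}

```text
$.increments[0]: bad value
```

Request:
servo_tool:
  increments:
    - {"slide": [0.02,-0.027,0],"spin": -4}
    - {"spin": -8.5}
    - {"spin": -8.5}
    - {"spin": -8.5}
    - {"spin": -8.5}
    - {"spin": -8.5}
    - {"spin": -8.5}
    - {"spin": -8.5}

```text
$.increments[1]: bad value
```

Request:
servo_tool:
  increments:
    - {"spin": -8.5}
    - {"spin": -8.5}
    - {"spin": -8.3}
    - {"slide": [0,0,0]}
    - {"slide": [0,0,0]}

```text
$.increments[0]: bad value
```

```bash
python3 - <<'E'
from h import *
st(); go([.474,.285,.25],15.2)
np.save('M1.npy',np.array(w2c('wrist'),dtype=object),allow_pickle=True)
i=eyes.get_image('wrist'); cv2.imwrite('pics/w1.png',i)
E
```

```text
t 0.15 pos [ 0.1626 -0.5511  0.2051] xax deg 16.4 yax deg -73.6 z [-0.     0.001 -1.   ] w 0.0855 F [-0.   0.1 -0.1] M [-0.02 -0.   -0.05] q [-1.41  0.28  1.51  0.    1.36 -0.12]
slide mm [ 535.2 -713.9  -43.7]
world turn 88.8 spin (tool z down) -88.8Traceback (most recent call last):
  File "<stdin>", line 3, in <module>
ValueError: could not broadcast input array from shape (3,3) into shape (3,)
```

Each row needs both fields. Nothing moved.

Request:
servo_tool:
  increments:
    - {"slide": [0.02,-0.027,-0.01],"spin": 0}
    - {"slide": [0.029,-0.039,-0.01],"spin": 0}
    - {"slide": [0.029,-0.039,-0.01],"spin": 0}
    - {"slide": [0.029,-0.039,-0.01],"spin": 0}
    - {"slide": [0.029,-0.039,-0.01],"spin": 0}
    - {"slide": [0.029,-0.039,-0.01],"spin": 0}
    - {"slide": [0.029,-0.039,0],"spin": 0}
    - {"slide": [0.029,-0.039,0],"spin": 0}
  hand: 1
  newtons: 80

```text
clock: 0.95
position: [0.2919, -0.1989, 0.2661]
ee_rot: [0.0, 0.99, 0.142, 0.001]
contact_force: [0.2, -0.4, 0.2]
width: 0.0854
```

Request:
servo_tool:
  increments:
    - {"slide": [0.029,-0.039,0],"spin": 0}
    - {"slide": [0.029,-0.039,0],"spin": 0}
    - {"slide": [0.029,-0.039,0],"spin": 0}
    - {"slide": [0.029,-0.039,0],"spin": 0}
    - {"slide": [0.029,-0.039,0],"spin": 0}
    - {"slide": [0.029,-0.039,0],"spin": 0}
    - {"slide": [0.029,-0.039,0],"spin": 0}
    - {"slide": [0.02,-0.027,0],"spin": 0}

```text
clock: 1.75
position: [0.421, 0.1532, 0.2655]
ee_rot: [-0.0, 0.99, 0.144, 0.0]
contact_force: [0.6, -0.3, 0.1]
width: 0.0854
```

Request:
servo_tool:
  increments:
    - {"slide": [0.02,-0.027,0],"spin": -4}
    - {"slide": [0,0,0],"spin": -8.5}
    - {"slide": [0,0,0],"spin": -8.5}
    - {"slide": [0,0,0],"spin": -8.5}
    - {"slide": [0,0,0],"spin": -8.5}
    - {"slide": [0,0,0],"spin": -8.5}
    - {"slide": [0,0,0],"spin": -8.5}
    - {"slide": [0,0,0],"spin": -8.5}

```text
clock: 2.55
position: [0.432, 0.1816, 0.2654]
ee_rot: [-0.0, 0.764, 0.645, -0.0]
contact_force: [-0.5, 0.0, -0.9]
width: 0.0851
```

Request:
servo_tool:
  increments:
    - {"slide": [0,0,0],"spin": -8.5}
    - {"slide": [0,0,0],"spin": -8.5}
    - {"slide": [0,0,0],"spin": -8.3}
    - {"slide": [0,0,0],"spin": 0}
    - {"slide": [0,0,0],"spin": 0}

```text
clock: 3.05
position: [0.4321, 0.1816, 0.2656]
ee_rot: [-0.0, 0.608, 0.794, -0.0]
contact_force: [-0.4, -0.0, 0.4]
width: 0.0855
```

```bash
python3 - <<'E'
from h import *
st(); go([.474,.285,.25],15.2)
import pickle; pickle.dump(w2c('wrist'),open('M1','wb'))
i=eyes.get_image('wrist'); cv2.imwrite('pics/w1.png',i)
E
```

```text
t 3.05 pos [0.4321 0.1816 0.2656] xax deg 105.1 yax deg 15.1 z [-0. -0. -1.] w 0.0855 F [-0.4 -0.   0.4] M [-0.02 -0.02 -0.03] q [ 0.25  0.08  1.6  -0.    1.46 -0.01]
slide mm [88.9 67.3 15.6]
world turn 0.1 spin (tool z down) -0.1
```

View pics/w1.png

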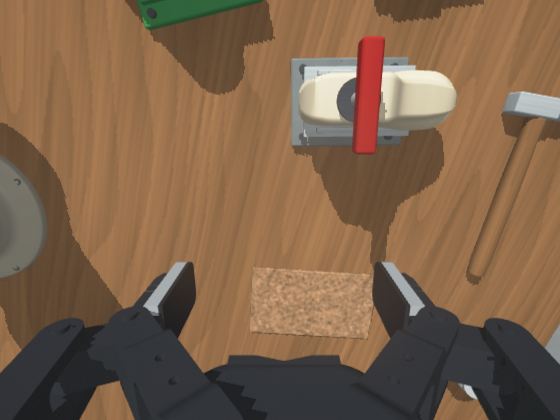

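```bash
python3 - <<'E'
from h import *
import pickle; M=pickle.load(open('M1','rb'))
i=cv2.imread('pics/w1.png'); 
g=i.astype(int)
red=((g[...,2]>130)&(g[...,1]<60)&(g[...,0]<60)).astype(np.uint8)
c=max(cv2.findContours(red,0,2)[0],key=cv2.contourArea); print(cv2.boxPoints(cv2.minAreaRect(c)).round(1))
cv2.imwrite('pics/w1c.png',cv2.resize(i[20:170,280:480],None,fx=4,fy=4,interpolation=cv2.INTER_CUBIC))
b=ray('w',[[359,38],[384,38],[377,152],[354,151]],.174,M);print(b.round(4),b.mean(0))
b=ray('w',[[253,268],[374,274],[367,338],[250,332]],.006,M);print('mat',b.round(4),b.mean(0))
E
```

```text
[[354.7 152. ]
 [359.2  36.2]
 [384.2  37.1]
 [379.7 152.9]]
[[0.4527 0.3245]
 [0.4712 0.3295]
 [0.496  0.2466]
 [0.4768 0.2423]] [0.47416344 0.28572992]
mat [[ 0.4246  0.0216]
 [ 0.6116  0.0612]
 [ 0.6419 -0.0564]
 [ 0.4475 -0.0963]] [ 0.53138908 -0.01750307]
```

View pics/w1c.png

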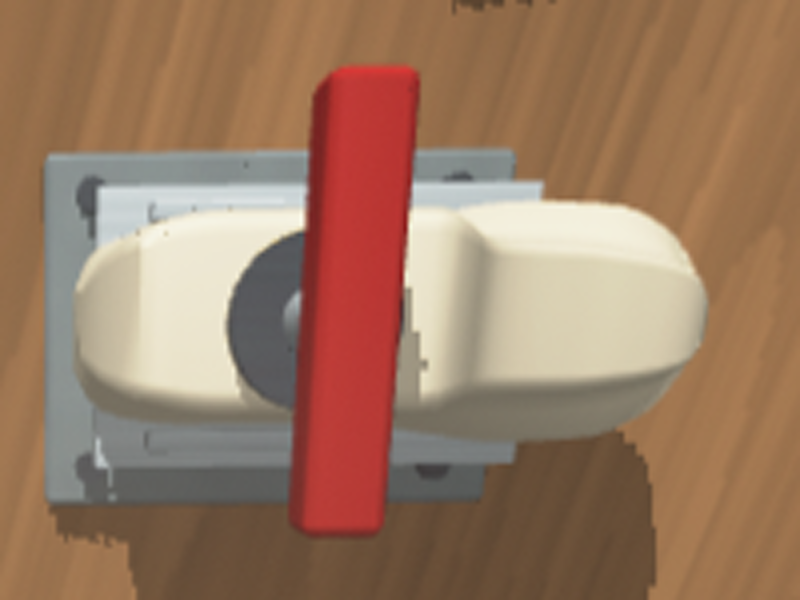

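Request:
servo_tool:
  increments:
    - {"slide": [0.03,0.0225,0],"spin": 0}
    - {"slide": [0.03,0.0225,0],"spin": 0}
    - {"slide": [0.0295,0.022,0],"spin": 0}
    - {"slide": [0,0,0.02],"spin": 0}
    - {"slide": [0,0,0.03],"spin": 0}
    - {"slide": [0,0,0.02],"spin": 0}
    - {"slide": [0,0,0],"spin": 0}
    - {"slide": [0,0,0],"spin": 0}

```text
clock: 3.9
position: [0.4736, 0.2857, 0.196]
ee_rot: [0.0, 0.608, 0.794, -0.0]
contact_force: [0.5, -0.1, 0.5]
width: 0.0856
```

```bash
python3 - <<'E'
from h import *
st(); go([.474,.2855,.148],15.3)
i=eyes.get_image('wrist'); cv2.imwrite('pics/w2.png',i)
E
```

```text
t 3.90 pos [0.4736 0.2857 0.196 ] xax deg 105.2 yax deg 15.2 z [-0. -0. -1.] w 0.0856 F [ 0.5 -0.1  0.5] M [-0.02  0.03 -0.02] q [ 0.42  0.25  1.57 -0.    1.32  0.15]
slide mm [-0.3  0.4 48. ]
world turn 0.1 spin (tool z down) -0.1
```

View pics/w2.png

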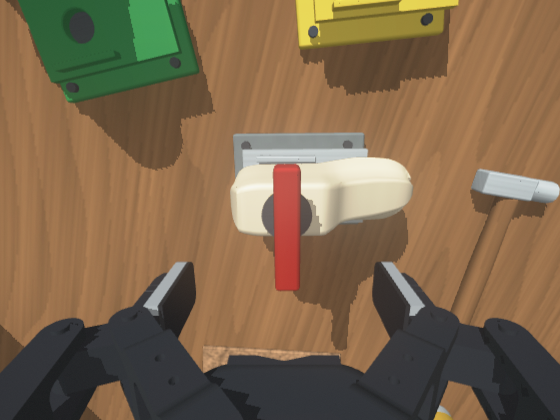

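Request:
servo_tool:
  increments:
    - {"slide": [0,0,0.025],"spin": 0}
    - {"slide": [0,0,0.023],"spin": 0}
    - {"slide": [0,0,0],"spin": 0}

```text
clock: 4.25
position: [0.4723, 0.285, 0.1466]
ee_rot: [-0.001, 0.607, 0.794, -0.001]
contact_force: [-0.1, -0.2, 0.5]
width: 0.0856
```

Request:
servo_tool:
  increments:
    - {"slide": [0,0,0],"spin": 0}
    - {"slide": [0,0,0],"spin": 0}
    - {"slide": [0,0,0],"spin": 0}
    - {"slide": [0,0,0],"spin": 0}
    - {"slide": [0,0,0],"spin": 0}
    - {"slide": [0,0,0],"spin": 0}
  hand: 0
  newtons: 80

```text
clock: 4.85
position: [0.4746, 0.2861, 0.1488]
ee_rot: [0.001, 0.607, 0.795, 0.001]
contact_force: [2.5, 0.2, 2.3]
width: 0.0002
```

```bash
python3 - <<'E'
from h import *
st()
i=eyes.get_image('wrist'); cv2.imwrite('pics/w3.png',i)
E
```

```text
t 4.85 pos [0.4746 0.2861 0.1488] xax deg 105.2 yax deg 15.2 z [ 0.003  0.001 -1.   ] w 0.0002 F [2.5 0.2 2.3] M [ 0.18 -0.35 -0.05] q [ 0.42  0.28  1.64 -0.    1.21  0.15]
```

View pics/w3.png

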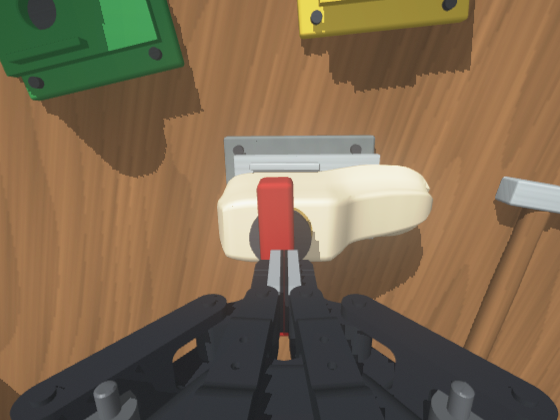

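```bash
python3 - <<'E'
from h import *
i=cv2.imread('pics/w3.png'); cv2.imwrite('pics/w3c.png',cv2.resize(i[160:360,190:390],None,fx=3,fy=3,interpolation=cv2.INTER_CUBIC))
s=eyes.get_image('scene'); cv2.imwrite('pics/s3.png',cv2.resize(s[180:290,240:400],None,fx=5,fy=5,interpolation=cv2.INTER_CUBIC))
st()
E
```

```text
t 4.95 pos [0.4748 0.2861 0.1487] xax deg 105.2 yax deg 15.2 z [ 0.003  0.001 -1.   ] w -0.0000 F [1.6 1.2 4.7] M [ 0.15 -0.37 -0.04] q [ 0.42  0.28  1.64 -0.    1.21  0.15]
```

View pics/w3c.png

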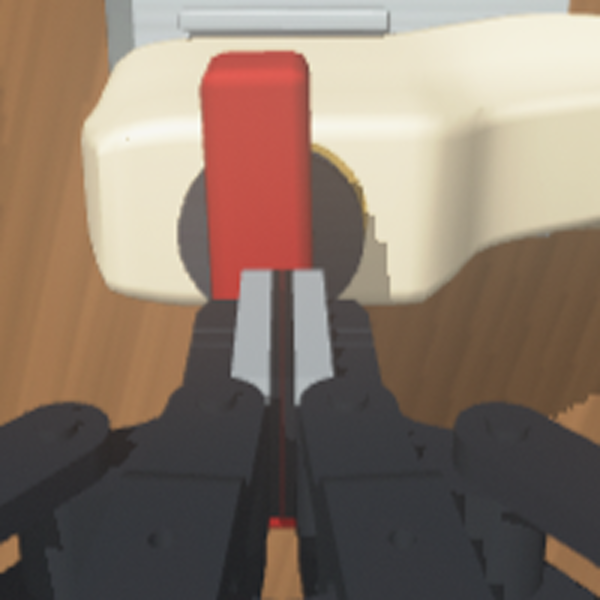

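View pics/s3.png

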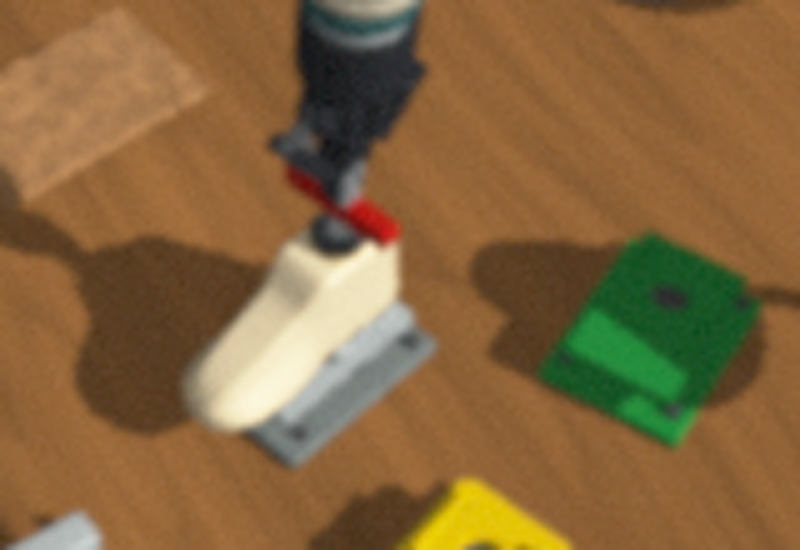

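The gripper shut fully (width 0), so the fingertips are probably resting on top of the bar. In the wrist view the tips sit about 25 mm further back than the stated TCP. I'll open, go lower and check again.

Request:
servo_tool:
  increments:
    - {"slide": [0,0,0],"spin": 0}
    - {"slide": [0,0,0],"spin": 0}
    - {"slide": [0,0,0],"spin": 0}
    - {"slide": [0,0,0],"spin": 0}
    - {"slide": [0,0,0],"spin": 0}
  hand: 1

```text
clock: 5.45
position: [0.473, 0.2854, 0.1472]
ee_rot: [-0.0, 0.607, 0.795, -0.001]
contact_force: [-0.1, -0.1, -0.3]
width: 0.0722
```

```bash
python3 - <<'E'
from h import *
st()
i=eyes.get_image('wrist'); cv2.imwrite('pics/w4.png',i)
s=eyes.get_image('scene'); cv2.imwrite('pics/s4.png',cv2.resize(s[180:290,240:400],None,fx=5,fy=5,interpolation=cv2.INTER_CUBIC))
K,r,t=w2c('scene')
for p in ([.474,.2855,.148],[.474,.2855,.174],[.474,.2855,.137]):
    c=K@(r@np.array(p)+t); print(p,(c[:2]/c[2]-[240,180])*5)
E
```

```text
t 5.45 pos [0.473  0.2854 0.1472] xax deg 105.2 yax deg 15.2 z [-0.001 -0.001 -1.   ] w 0.0722 F [-0.1 -0.1 -0.3] M [-0.01 -0.02 -0.  ] q [ 0.42  0.28  1.65 -0.    1.21  0.15]
[0.474, 0.2855, 0.148] [336.17622528 213.71711233]
[0.474, 0.2855, 0.174] [338.70198608 188.74027083]
[0.474, 0.2855, 0.137] [335.12883562 224.07457982]
```

View pics/w4.png

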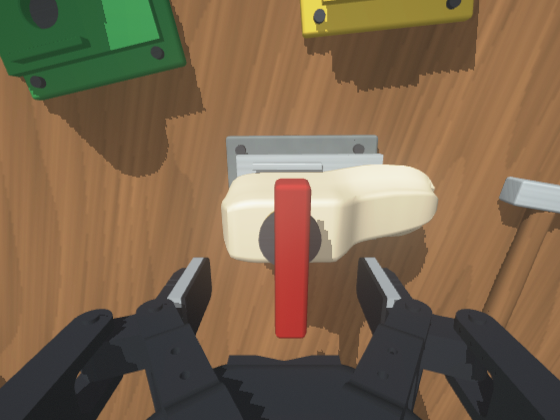

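View pics/s4.png

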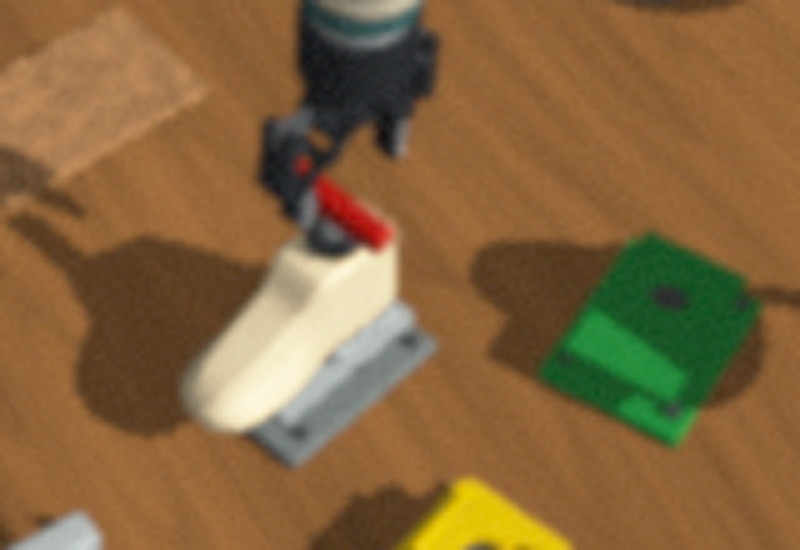

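Request:
servo_tool:
  increments:
    - {"slide": [0,0,0.005],"spin": 0}
    - {"slide": [0,0,0.004],"spin": 0}
    - {"slide": [0,0,0],"spin": 0}

```text
clock: 5.85
position: [0.4728, 0.2853, 0.1378]
ee_rot: [-0.0, 0.607, 0.795, -0.001]
contact_force: [0.8, 0.1, -0.7]
width: 0.0854
```

Request:
servo_tool:
  increments:
    - {"slide": [0,0,0],"spin": 0}
    - {"slide": [0,0,0],"spin": 0}
    - {"slide": [0,0,0],"spin": 0}
    - {"slide": [0,0,0],"spin": 0}
    - {"slide": [0,0,0],"spin": 0}
  hand: 0

```text
clock: 6.35
position: [0.4739, 0.2858, 0.1393]
ee_rot: [0.0, 0.607, 0.795, 0.001]
contact_force: [-0.2, 0.3, 1.3]
width: 0.0153
```

```bash
python3 - <<'E'
from h import *
st()
i=eyes.get_image('wrist'); cv2.imwrite('pics/w5.png',i)
E
```

```text
t 6.35 pos [0.4739 0.2858 0.1393] xax deg 105.2 yax deg 15.2 z [ 0.001  0.    -1.   ] w 0.0153 F [-0.2  0.3  1.3] M [-0.01  0.02  0.06] q [ 0.42  0.29  1.66 -0.    1.19  0.15]
```

View pics/w5.png

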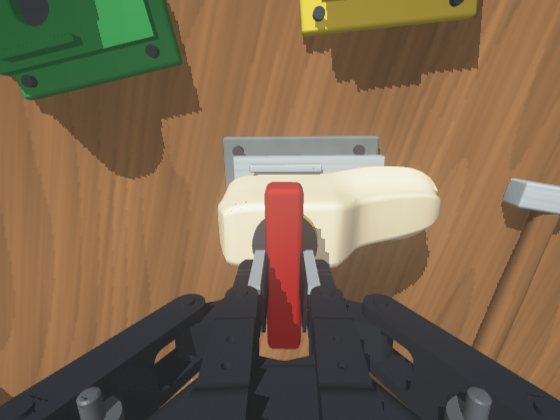

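Request:
servo_tool:
  increments:
    - {"slide": [0,0,0],"spin": 0}
    - {"slide": [0,0,0],"spin": 0}

```text
clock: 6.6
position: [0.4738, 0.2858, 0.1392]
ee_rot: [0.0, 0.607, 0.795, 0.0]
contact_force: [0.2, -0.7, 3.6]
width: 0.0154
```

```bash
python3 - <<'E'
from h import *
st()
i=cv2.imread('pics/w5.png'); cv2.imwrite('pics/w5c.png',cv2.resize(i[170:370,190:390],None,fx=3,fy=3,interpolation=cv2.INTER_CUBIC))
E
```

```text
t 6.60 pos [0.4738 0.2858 0.1392] xax deg 105.2 yax deg 15.2 z [ 0.001  0.    -1.   ] w 0.0154 F [ 0.2 -0.7  3.6] M [ 0.03 -0.04  0.07] q [ 0.42  0.29  1.66 -0.    1.19  0.15]
```

View pics/w5c.png

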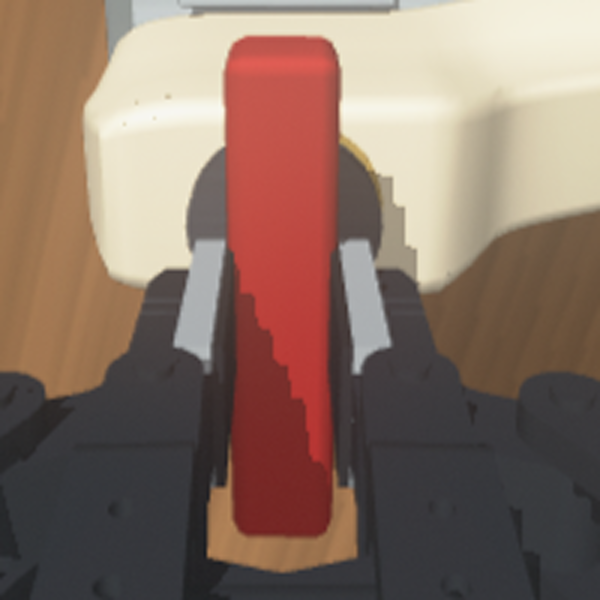

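Request:
servo_tool:
  increments:
    - {"slide": [0,0,0],"spin": 0}
    - {"slide": [0,0,0],"spin": 0}
    - {"slide": [0,0,0],"spin": 0}
    - {"slide": [0,0,0],"spin": 0}
    - {"slide": [0,0,0.006],"spin": 0}
    - {"slide": [0,0,0.006],"spin": 0}
    - {"slide": [0,0,0],"spin": 0}
  hand: 1

```text
clock: 7.3
position: [0.4725, 0.2852, 0.1254]
ee_rot: [-0.001, 0.607, 0.795, -0.001]
contact_force: [-0.2, 0.8, -0.3]
width: 0.0856
```

Request:
servo_tool:
  increments:
    - {"slide": [0,0,0],"spin": 0}
    - {"slide": [0,0,0],"spin": 0}
    - {"slide": [0,0,0],"spin": 0}
    - {"slide": [0,0,0],"spin": 0}
    - {"slide": [0,0,0],"spin": 0}
    - {"slide": [0,0,0],"spin": 0}
  hand: 0

```text
clock: 7.9
position: [0.4738, 0.2858, 0.1272]
ee_rot: [0.0, 0.607, 0.795, 0.001]
contact_force: [0.4, 0.2, 2.4]
width: 0.0162
```

```bash
python3 - <<'E'
from h import *
st()
i=eyes.get_image('wrist'); cv2.imwrite('pics/w6.png',i)
E
```

```text
t 7.90 pos [0.4738 0.2858 0.1272] xax deg 105.2 yax deg 15.2 z [ 0.001  0.    -1.   ] w 0.0162 F [0.4 0.2 2.4] M [-0.  -0.1  0.1] q [ 0.42  0.3   1.68 -0.    1.16  0.15]
```

View pics/w6.png

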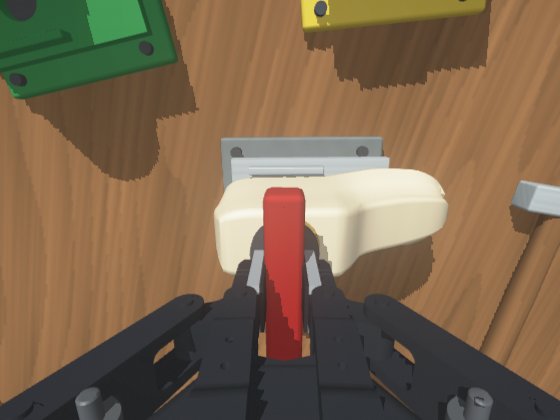

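The grip looks good now. Twisting clockwise.

Request:
servo_tool:
  increments:
    - {"slide": [0,0,0],"spin": 5}
    - {"slide": [0,0,0],"spin": 5}
    - {"slide": [0,0,0],"spin": 5}
    - {"slide": [0,0,0],"spin": 5}
    - {"slide": [0,0,0],"spin": 5}
    - {"slide": [0,0,0],"spin": 5}
  newtons: 110

```text
clock: 8.55
position: [0.475, 0.2872, 0.128]
ee_rot: [-0.0, 0.793, 0.609, 0.002]
contact_force: [1.8, 3.8, 4.3]
width: 0.0156
```

```bash
python3 - <<'E'
from h import *
st()
i=eyes.get_image('wrist'); cv2.imwrite('pics/w7.png',i)
E
```

```text
t 8.55 pos [0.475  0.2872 0.128 ] xax deg 75.1 yax deg -14.9 z [ 0.004  0.003 -1.   ] w 0.0156 F [1.8 3.8 4.3] M [0.24 0.18 0.44] q [0.42 0.3  1.68 0.   1.16 0.68]
```

View pics/w7.png

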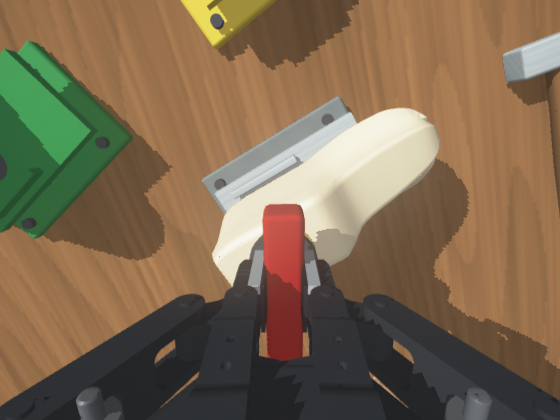

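Request:
servo_tool:
  increments:
    - {"slide": [0,0,0],"spin": 5}
    - {"slide": [0,0,0],"spin": 5}
    - {"slide": [0,0,0],"spin": 5}
    - {"slide": [0,0,0],"spin": 5}
    - {"slide": [0,0,0],"spin": 5}
    - {"slide": [0,0,0],"spin": 2}
    - {"slide": [0,0,0],"spin": 0}
    - {"slide": [0,0,0],"spin": 0}

```text
clock: 9.4
position: [0.4755, 0.2873, 0.1284]
ee_rot: [-0.001, 0.912, 0.41, 0.003]
contact_force: [1.8, 2.6, 6.6]
width: 0.0155
```

```bash
python3 - <<'E'
from h import *
st()
i=eyes.get_image('wrist'); cv2.imwrite('pics/w8.png',i)
E
```

```text
t 9.40 pos [0.4755 0.2873 0.1284] xax deg 48.4 yax deg -41.6 z [ 0.005  0.003 -1.   ] w 0.0155 F [1.8 2.6 6.6] M [0.46 0.19 0.39] q [0.42 0.3  1.67 0.   1.16 1.14]
```

View pics/w8.png

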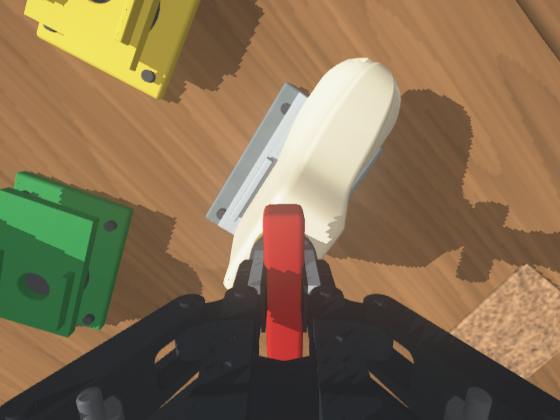

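Turned about 0.99 rad. Next I ease back 7° and pull up slowly.

Request:
servo_tool:
  increments:
    - {"slide": [0,0,0],"spin": -4}
    - {"slide": [0,0,0],"spin": -3}
    - {"slide": [0,0,0],"spin": 0}
    - {"slide": [0,0,-0.005],"spin": 0}
    - {"slide": [0,0,-0.005],"spin": 0}
    - {"slide": [0,0,-0.005],"spin": 0}
    - {"slide": [0,0,-0.005],"spin": 0}

```text
clock: 10.15
position: [0.4728, 0.2854, 0.1467]
ee_rot: [-0.0, 0.886, 0.464, -0.001]
contact_force: [0.4, -0.1, -2.1]
width: 0.0153
```

```bash
python3 - <<'E'
from h import *
st()
i=eyes.get_image('wrist'); cv2.imwrite('pics/w9.png',i)
E
```

```text
t 10.15 pos [0.4728 0.2854 0.1467] xax deg 55.2 yax deg -34.8 z [-0.001 -0.001 -1.   ] w 0.0153 F [ 0.4 -0.1 -2.1] M [ 0.46 -0.21 -0.34] q [0.42 0.28 1.65 0.   1.21 1.02]
```

View pics/w9.png

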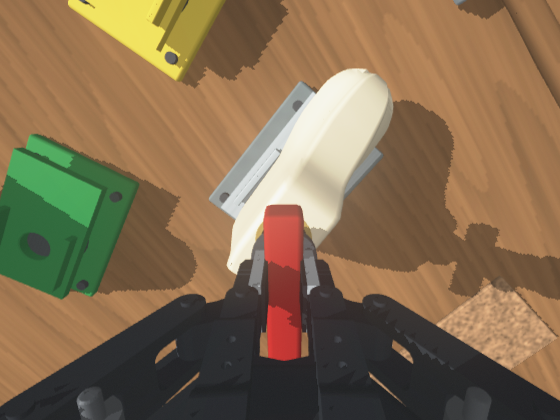

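Request:
servo_tool:
  increments:
    - {"slide": [0,0,-0.01],"spin": 0}
    - {"slide": [0,0,-0.01],"spin": 0}
    - {"slide": [0,0,-0.01],"spin": 0}
    - {"slide": [0,0,-0.01],"spin": 0}
    - {"slide": [0,0,-0.01],"spin": 0}
    - {"slide": [0,0,-0.01],"spin": 0}
    - {"slide": [0,0,-0.01],"spin": 0}

```text
clock: 10.9
position: [0.4734, 0.2855, 0.2177]
ee_rot: [0.0, 0.886, 0.464, 0.0]
contact_force: [0.9, 0.4, -2.4]
width: 0.0155
```

Request:
servo_tool:
  increments:
    - {"slide": [0,0,-0.015],"spin": 0}
    - {"slide": [0,0,-0.015],"spin": 0}
    - {"slide": [0,0,-0.015],"spin": 0}
    - {"slide": [0,0,-0.015],"spin": 0}
    - {"slide": [0,0,-0.015],"spin": 0}

```text
clock: 11.4
position: [0.4733, 0.2855, 0.2928]
ee_rot: [0.0, 0.886, 0.464, -0.0]
contact_force: [0.6, -0.3, -3.0]
width: 0.0149
```

```bash
python3 - <<'E'
from h import *
st()
i=eyes.get_image('wrist')
j=eyes.get_image('scene'); cv2.imwrite('pics/w10.png',np.hstack([cv2.resize(i,(400,300)),cv2.resize(j[150:300,200:400],(400,300),interpolation=cv2.INTER_CUBIC)]))
for x,y in ((.4919,-.3629),): go([x,y,.29])
E
```

```text
t 11.40 pos [0.4733 0.2855 0.2928] xax deg 55.2 yax deg -34.8 z [ 0. -0. -1.] w 0.0149 F [ 0.6 -0.3 -3. ] M [ 0.05 -0.02  0.02] q [ 0.42  0.21  1.39 -0.    1.55  1.02]
slide mm [-523.3  384.3    3.3]
```

View pics/w10.png

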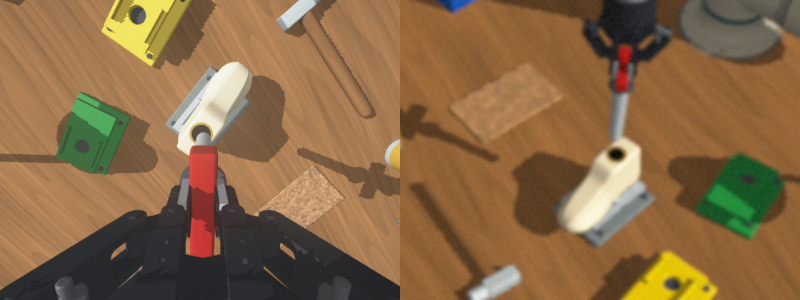

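Request:
servo_tool:
  increments:
    - {"slide": [-0.012,0.009,0],"spin": 0}
    - {"slide": [-0.024,0.018,0],"spin": 0}
    - {"slide": [-0.032,0.0235,0],"spin": 0}
    - {"slide": [-0.032,0.0235,0],"spin": 0}
    - {"slide": [-0.032,0.0235,0],"spin": 0}
    - {"slide": [-0.032,0.0235,0],"spin": 0}
    - {"slide": [-0.032,0.0235,0],"spin": 0}
    - {"slide": [-0.032,0.0235,0],"spin": 0}

```text
clock: 12.3
position: [0.4799, 0.0002, 0.2908]
ee_rot: [-0.0, 0.886, 0.463, -0.001]
contact_force: [0.9, -0.3, -2.5]
width: 0.0152
```

Request:
servo_tool:
  increments:
    - {"slide": [-0.032,0.0235,0],"spin": 0}
    - {"slide": [-0.032,0.0235,0],"spin": 0}
    - {"slide": [-0.032,0.0235,0],"spin": 0}
    - {"slide": [-0.032,0.0235,0],"spin": 0}
    - {"slide": [-0.032,0.0235,0],"spin": 0}
    - {"slide": [-0.032,0.0235,0],"spin": 0}
    - {"slide": [-0.032,0.0235,0],"spin": 0}
    - {"slide": [-0.024,0.018,0],"spin": 0}

```text
clock: 13.1
position: [0.488, -0.3081, 0.2904]
ee_rot: [-0.001, 0.887, 0.463, -0.001]
contact_force: [0.8, 0.6, -3.2]
width: 0.0152
```

Request:
servo_tool:
  increments:
    - {"slide": [-0.012,0.009,0],"spin": 0}
    - {"slide": [0,0,0],"spin": 0}
    - {"slide": [0,0,0],"spin": 0}

```text
clock: 13.4
position: [0.4897, -0.3191, 0.2911]
ee_rot: [-0.001, 0.886, 0.463, -0.0]
contact_force: [-0.7, 1.0, -2.9]
width: 0.0152
```

```bash
python3 - <<'E'
from h import *
st(); go([.4919,-.3629,.29])
import pickle; pickle.dump(w2c('wrist'),open('M2','wb'))
i=eyes.get_image('wrist'); cv2.imwrite('pics/w11.png',i)
j=eyes.get_image('top'); cv2.imwrite('pics/t11.png',cv2.resize(j[140:260,400:560],None,fx=4,fy=4,interpolation=cv2.INTER_CUBIC))
E
```

```text
t 13.40 pos [ 0.4897 -0.3191  0.2911] xax deg 55.2 yax deg -34.8 z [-0.001  0.002 -1.   ] w 0.0152 F [-0.7  1.  -2.9] M [ 0.03 -0.    0.02] q [-0.7   0.26  1.32  0.    1.56 -0.09]
slide mm [-34.7  26.8   1. ]
```

View pics/w11.png

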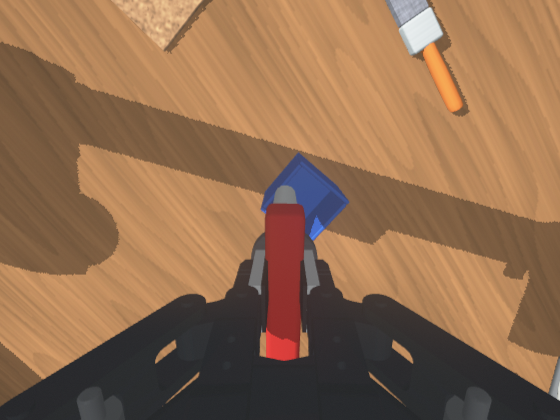

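View pics/t11.png

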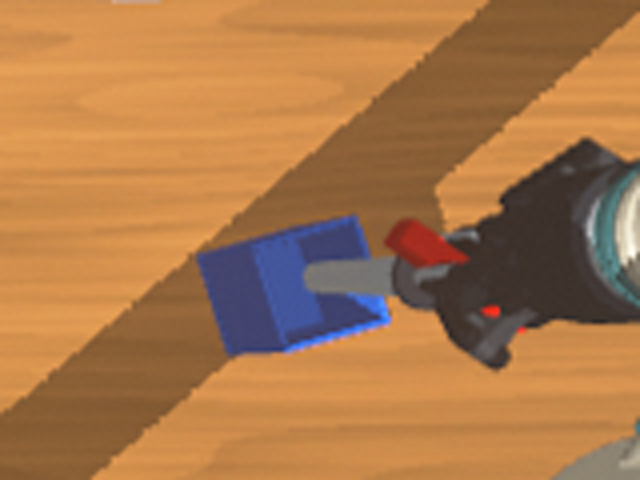

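```bash
python3 - <<'E'
from h import *
import pickle; M=pickle.load(open('M2','rb')); K,r,t=M
for p in [[.5193,-.3188],[.5386,-.3902],[.4641,-.4088],[.4455,-.3339],[.4919,-.3629]]:
    c=K@(r@np.array(p+[.095])+t); print((c[:2]/c[2]).round(1))
j=cv2.imread('pics/w11.png')
cv2.imwrite('pics/w11c.png',cv2.resize(j[130:260,230:370],None,fx=5,fy=5,interpolation=cv2.INTER_CUBIC))
E
```

```text
[304.8 166.2]
[349.2 204.2]
[307.7 246.6]
[262.6 209.3]
[306.1 207.4]
```

View pics/w11c.png

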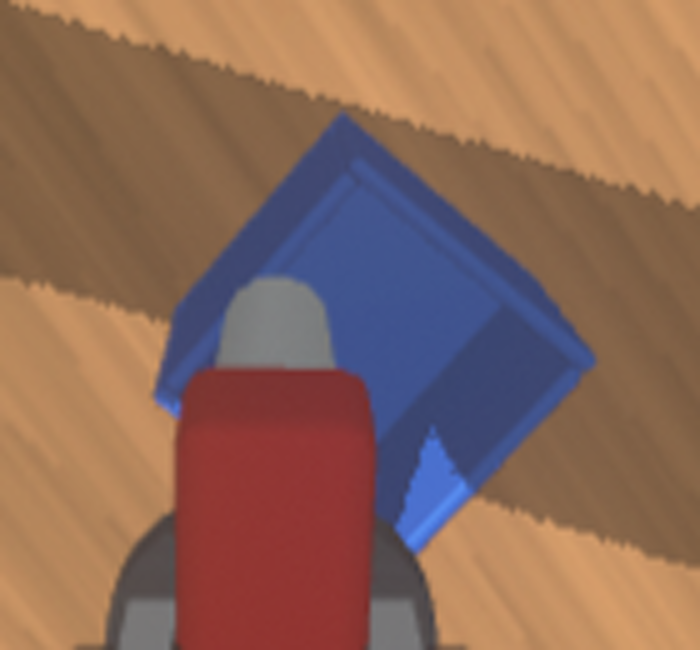

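Request:
servo_tool:
  increments:
    - {"slide": [-0.0175,0.0135,0],"spin": 0}
    - {"slide": [-0.0175,0.0135,0],"spin": 0}
    - {"slide": [0,0,0.015],"spin": 0}
    - {"slide": [0,0,0.03],"spin": 0}
    - {"slide": [0,0,0.03],"spin": 0}
    - {"slide": [0,0,0.015],"spin": 0}
    - {"slide": [0,0,0],"spin": 0}

```text
clock: 14.2
position: [0.4914, -0.3628, 0.1992]
ee_rot: [-0.003, 0.886, 0.464, -0.001]
contact_force: [0.1, 0.0, -4.1]
width: 0.015
```

```bash
python3 - <<'E'
from h import *
st(); go([.4915,-.3629,.118])
i=eyes.get_image('top'); cv2.imwrite('pics/t12.png',cv2.resize(i[140:260,400:560],None,fx=4,fy=4,interpolation=cv2.INTER_CUBIC))
E
```

```text
t 14.20 pos [ 0.4914 -0.3628  0.1992] xax deg 55.3 yax deg -34.7 z [-0.004  0.004 -1.   ] w 0.0150 F [ 0.1  0.  -4.1] M [0.06 0.02 0.04] q [-0.75  0.34  1.43 -0.    1.38 -0.14]
slide mm [-0.1  0.6 81.2]
```

View pics/t12.png

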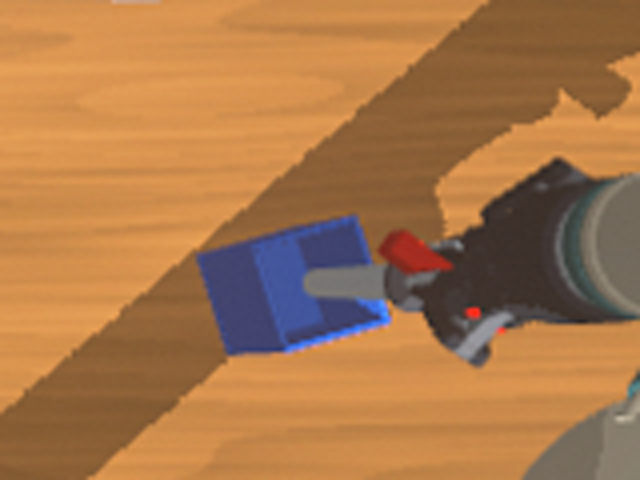

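Tip is over the opening. Lowering into the pot.

Request:
servo_tool:
  increments:
    - {"slide": [0,0,0.015],"spin": 0}
    - {"slide": [0,0,0.015],"spin": 0}
    - {"slide": [0,0,0.015],"spin": 0}
    - {"slide": [0,0,0.015],"spin": 0}
    - {"slide": [0,0,0.01],"spin": 0}
    - {"slide": [0,0,0.004],"spin": 0}
    - {"slide": [0,0,0],"spin": 0}

```text
clock: 14.95
position: [0.4929, -0.3646, 0.1282]
ee_rot: [0.0, 0.886, 0.464, 0.0]
contact_force: [0.4, -0.7, -3.2]
width: 0.0147
```

Request:
servo_tool:
  increments:
    - {"slide": [0,0,0.002],"spin": 0}
    - {"slide": [0,0,0.002],"spin": 0}
    - {"slide": [0,0,0.002],"spin": 0}
    - {"slide": [0,0,0],"spin": 0}

```text
clock: 15.35
position: [0.4926, -0.3643, 0.1217]
ee_rot: [-0.0, 0.886, 0.464, -0.0]
contact_force: [-0.0, -0.7, -3.6]
width: 0.0149
```

```bash
python3 - <<'E'
from h import *
st()
i=eyes.get_image('top'); cv2.imwrite('pics/t13.png',cv2.resize(i[140:260,400:560],None,fx=4,fy=4,interpolation=cv2.INTER_CUBIC))
E
```

```text
t 15.35 pos [ 0.4926 -0.3643  0.1217] xax deg 55.2 yax deg -34.8 z [-0.  0. -1.] w 0.0149 F [-0.  -0.7 -3.6] M [-0.03  0.05 -0.06] q [-0.75  0.39  1.55 -0.    1.2  -0.14]
```

View pics/t13.png

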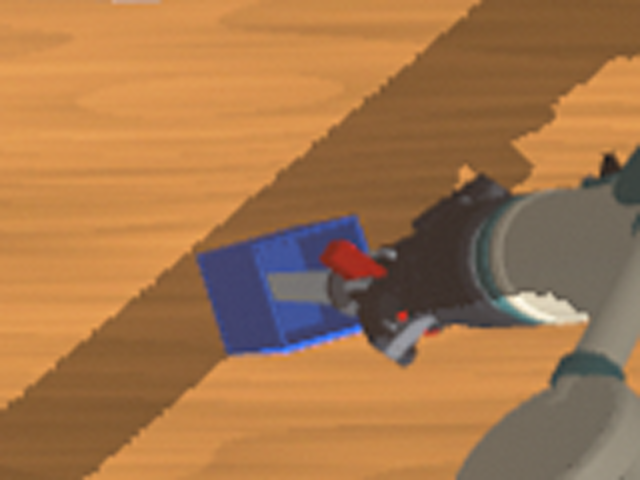

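Request:
servo_tool:
  increments:
    - {"slide": [0,0,0.002],"spin": 0}
    - {"slide": [0,0,0.002],"spin": 0}
    - {"slide": [0,0,0.002],"spin": 0}
    - {"slide": [0,0,0],"spin": 0}

```text
clock: 15.8
position: [0.4933, -0.3651, 0.1184]
ee_rot: [0.001, 0.886, 0.464, 0.0]
contact_force: [-1.3, 1.6, 8.4]
width: 0.0152
```

Request:
servo_tool:
  increments:
    - {"slide": [0,0,0.001],"spin": 0}
    - {"slide": [0,0,0.001],"spin": 0}
    - {"slide": [0,0,0],"spin": 0}

```text
clock: 16.1
position: [0.4936, -0.3654, 0.1183]
ee_rot: [0.002, 0.886, 0.464, 0.001]
contact_force: [-2.2, 2.3, 16.9]
width: 0.0149
```

Request:
servo_tool:
  increments:
    - {"slide": [0,0,-0.003],"spin": 0}
    - {"slide": [0,0,0],"spin": 0}

```text
clock: 16.3
position: [0.4932, -0.365, 0.1184]
ee_rot: [0.001, 0.886, 0.464, 0.0]
contact_force: [-0.7, 0.8, 8.1]
width: 0.0151
```

Request:
servo_tool:
  increments:
    - {"slide": [0,0,0],"spin": 0}
    - {"slide": [0,0,0],"spin": 0}
    - {"slide": [0,0,0],"spin": 0}
    - {"slide": [0,0,0],"spin": 0}
    - {"slide": [0,0,0],"spin": 0}
    - {"slide": [0,0,0],"spin": 0}
    - {"slide": [0,0,0],"spin": 0}
  hand: 1

```text
clock: 17.0
position: [0.4926, -0.3644, 0.1167]
ee_rot: [0.0, 0.886, 0.464, -0.0]
contact_force: [-0.5, 0.1, 0.3]
width: 0.0858
```

```bash
python3 - <<'E'
from h import *
st()
i=eyes.get_image('wrist'); cv2.imwrite('pics/w14.png',i)
E
```

```text
t 17.00 pos [ 0.4926 -0.3644  0.1167] xax deg 55.2 yax deg -34.8 z [-0. -0. -1.] w 0.0858 F [-0.5  0.1  0.3] M [-0.06 -0.   -0.01] q [-0.75  0.39  1.56 -0.    1.19 -0.14]
```

View pics/w14.png

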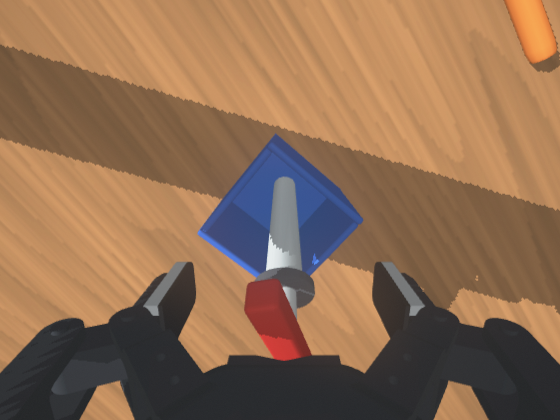

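Request:
servo_tool:
  increments:
    - {"slide": [0,0,-0.01],"spin": 0}
    - {"slide": [0,0,-0.02],"spin": 0}
    - {"slide": [0,0,-0.03],"spin": 0}
    - {"slide": [0,0,-0.03],"spin": 0}
    - {"slide": [0,0,-0.03],"spin": 0}
    - {"slide": [0,0,-0.03],"spin": 0}
    - {"slide": [0,0,0],"spin": 0}

```text
clock: 17.75
position: [0.4946, -0.3661, 0.2728]
ee_rot: [0.005, 0.886, 0.464, 0.002]
contact_force: [-0.3, 0.0, 0.9]
width: 0.0853
```

```bash
python3 - <<'E'
from h import *
st(); go([.474,.2855,.29],105.2)
i=eyes.get_image('top'); 
j=eyes.get_image('wrist'); cv2.imwrite('pics/t15.png',np.hstack([cv2.resize(i[140:260,400:560],(400,300),interpolation=cv2.INTER_CUBIC),cv2.resize(j,(400,300))]))
E
```

```text
t 17.75 pos [ 0.4946 -0.3661  0.2728] xax deg 55.2 yax deg -34.8 z [ 0.008 -0.007 -1.   ] w 0.0853 F [-0.3  0.   0.9] M [ 0.01  0.   -0.04] q [-0.75  0.3   1.3  -0.    1.53 -0.14]
slide mm [ 523.6 -388.3  -22.1]
world turn -40.0 spin (tool z down) 40.0
```

View pics/t15.png

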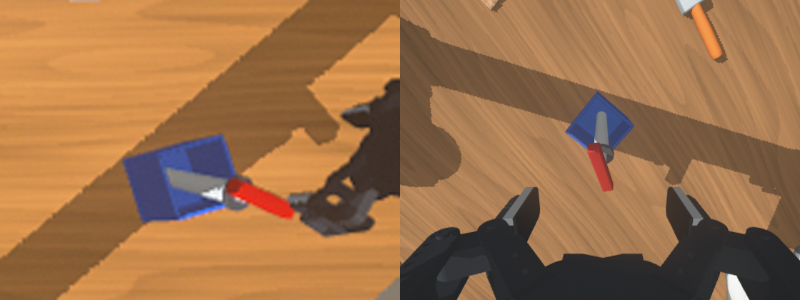

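```bash
python3 - <<'E'
from h import *
j=eyes.get_image('wrist'); M=w2c('wrist'); T=w2c('top'); i=eyes.get_image('top')
import pickle; pickle.dump((M,T),open('M3','wb'))
cv2.imwrite('pics/a.png',cv2.resize(j[110:290,220:340],None,fx=4.4,fy=4.4,interpolation=cv2.INTER_CUBIC)[:590])
cv2.imwrite('pics/b.png',cv2.resize(i[185:240,440:530],None,fx=8,fy=8,interpolation=cv2.INTER_CUBIC))
E
```

```text
(no output)
```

View pics/a.png

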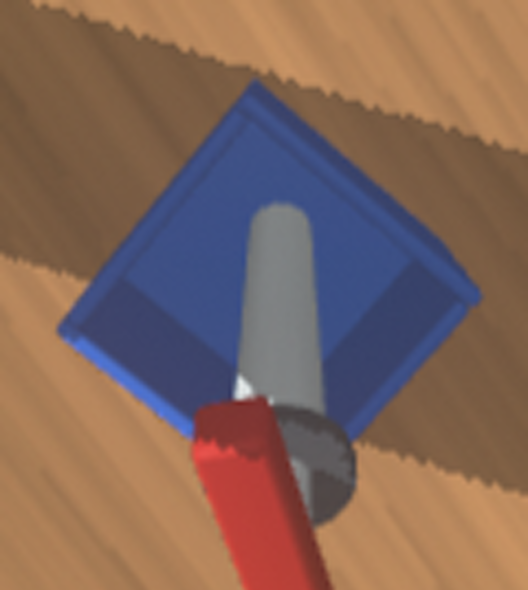

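View pics/b.png

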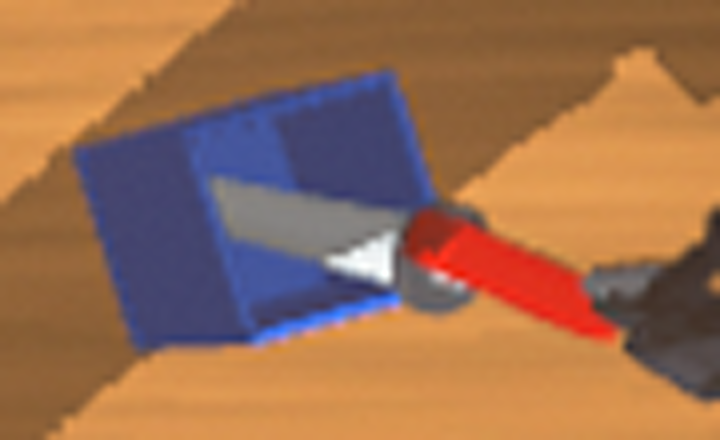

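```bash
python3 - <<'E'
from h import *
import pickle; M,T=pickle.load(open('M3','rb'))
P=[m[0]@np.c_[m[1],m[2]] for m in (M,T)]
X=cv2.triangulatePoints(P[0],P[1],np.array([289,214.5]),np.array([495,217.])).ravel();X=X[:3]/X[3];print('flange',X)
tip=ray('w',[280/4.4+220,215/4.4+110],.008,M)[0]; print('tip',tip)
d=X-np.r_[tip,.007]; print(np.linalg.norm(d),'lean',np.arctan2(np.hypot(*d[:2]),d[2]))
E
```

```text
flange [ 0.47483184 -0.39729271  0.1021252 ]
tip [ 0.50146631 -0.34934384]
0.10980570702830189 lean 0.5230398647222874
```

Request:
servo_tool:
  increments:
    - {"slide": [0.016,-0.012,0],"spin": 0}
    - {"slide": [0.035,-0.026,0],"spin": 0}
    - {"slide": [0.035,-0.026,0],"spin": 0}
    - {"slide": [0.035,-0.026,0],"spin": 0}
    - {"slide": [0.035,-0.026,0],"spin": 0}
    - {"slide": [0.035,-0.026,0],"spin": 0}
    - {"slide": [0.035,-0.026,0],"spin": 0}
    - {"slide": [0.035,-0.026,0],"spin": 0}

```text
clock: 18.75
position: [0.4803, -0.0364, 0.2658]
ee_rot: [-0.001, 0.886, 0.464, -0.001]
contact_force: [0.3, -0.3, -0.2]
width: 0.0856
```

Request:
servo_tool:
  increments:
    - {"slide": [0.035,-0.026,0],"spin": 0}
    - {"slide": [0.035,-0.026,0],"spin": 0}
    - {"slide": [0.035,-0.026,0],"spin": 0}
    - {"slide": [0.035,-0.026,0],"spin": 0}
    - {"slide": [0.035,-0.026,0],"spin": 0}
    - {"slide": [0.02,-0.015,0],"spin": 8}
    - {"slide": [0,0,0],"spin": 8}
    - {"slide": [0,0,0],"spin": 8}

```text
clock: 19.55
position: [0.472, 0.2052, 0.2655]
ee_rot: [-0.0, 0.963, 0.268, -0.002]
contact_force: [-0.4, -0.1, -0.2]
width: 0.0855
```

Request:
servo_tool:
  increments:
    - {"slide": [0,0,0],"spin": 8}
    - {"slide": [0,0,0],"spin": 8}
    - {"slide": [0,0,0],"spin": 0}
    - {"slide": [0,0,0],"spin": 0}

```text
clock: 19.95
position: [0.473, 0.2038, 0.2662]
ee_rot: [0.0, 0.991, 0.134, -0.001]
contact_force: [0.2, 1.0, 0.0]
width: 0.0857
```

```bash
python3 - <<'E'
from h import *
st(); go([.488,.2895,.078],105.2)
import pickle; pickle.dump(w2c('wrist'),open('M4','wb'))
j=eyes.get_image('wrist'); cv2.imwrite('pics/w16.png',j)
E
```

```text
t 19.95 pos [0.473  0.2038 0.2662] xax deg 15.4 yax deg -74.6 z [-0.002 -0.    -1.   ] w 0.0857 F [0.2 1.  0. ] M [-0.    0.03 -0.03] q [0.27 0.16 1.52 0.   1.47 1.57]
slide mm [ 37.5 -78.6 188.1]
world turn -0.2 spin (tool z down) 0.2
```

View pics/w16.png

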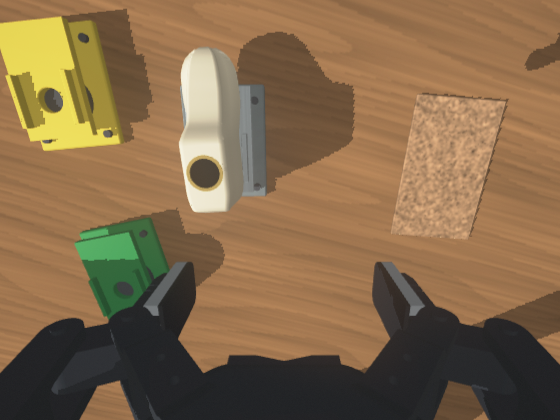

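```bash
python3 - <<'E'
from h import *
import pickle; M=pickle.load(open('M4','rb'))
print(ray('w',[204,173],.13,M))
b=ray('w',[[418,94],[507,99],[470,238],[392,233]],.006,M);print(b.round(4),b.mean(0))
v=(b[0]+b[1]-b[2]-b[3])/2;print(np.linalg.norm(v),np.degrees(np.arctan2(v[1],v[0])))
E
```

```text
[[0.46919398 0.28723499]]
[[ 0.6185  0.0597]
 [ 0.6443 -0.057 ]
 [ 0.4485 -0.0971]
 [ 0.4245  0.0205]] [ 0.53397771 -0.0184536 ]
0.1989102371235902 11.505612216816656
```

Request:
servo_tool:
  increments:
    - {"slide": [0.0125,-0.026,0],"spin": 0}
    - {"slide": [0.0125,-0.026,0],"spin": 0}
    - {"slide": [0.0125,-0.0265,0],"spin": 0}
    - {"slide": [0,0,0.03],"spin": 0}
    - {"slide": [0,0,0.03],"spin": 0}
    - {"slide": [0,0,0],"spin": 0}
    - {"slide": [0,0,0],"spin": 0}

```text
clock: 20.7
position: [0.4895, 0.2891, 0.2068]
ee_rot: [0.0, 0.991, 0.133, -0.0]
contact_force: [-0.7, 0.4, 0.6]
width: 0.0851
```

```bash
python3 - <<'E'
from h import *
st(); go([.488,.2895,.078],105.2)
import pickle; pickle.dump(w2c('wrist'),open('M5','wb'))
j=eyes.get_image('wrist'); cv2.imwrite('pics/w17.png',j)
E
```

```text
t 20.70 pos [0.4895 0.2891 0.2068] xax deg 15.3 yax deg -74.7 z [-0.001 -0.    -1.   ] w 0.0851 F [-0.7  0.4  0.6] M [-0.02 -0.02  0.03] q [0.41 0.27 1.52 0.   1.36 1.72]
slide mm [ -1.2  -0.8 128.8]
world turn -0.1 spin (tool z down) 0.1
```

View pics/w17.png

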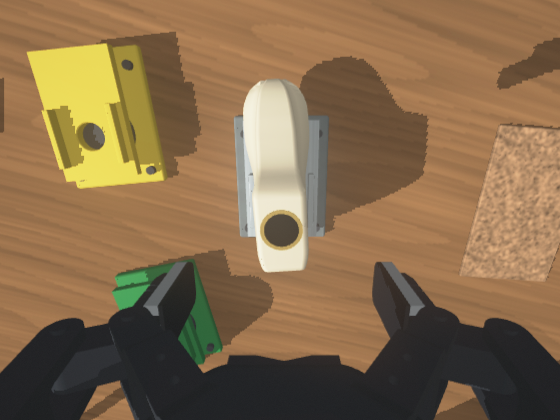

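Request:
servo_tool:
  increments:
    - {"slide": [0,0,0.03],"spin": 0}
    - {"slide": [0,0,0.03],"spin": 0}
    - {"slide": [0,0,0.02],"spin": 0}
    - {"slide": [0,0,0.015],"spin": 0}
    - {"slide": [0,0,0.01],"spin": 0}
    - {"slide": [0,0,0.01],"spin": 0}
    - {"slide": [0,0,0],"spin": 0}

```text
clock: 21.45
position: [0.4897, 0.2889, 0.0915]
ee_rot: [0.0, 0.991, 0.133, -0.0]
contact_force: [0.2, -0.3, -0.4]
width: 0.0851
```

```bash
python3 - <<'E'
from h import *
st(); go([.488,.2895,.078],105.2)
j=eyes.get_image('wrist'); cv2.imwrite('pics/w18.png',j)
E
```

```text
t 21.45 pos [0.4897 0.2889 0.0915] xax deg 15.2 yax deg -74.8 z [-0.001 -0.    -1.   ] w 0.0851 F [ 0.2 -0.3 -0.4] M [-0.05  0.02 -0.05] q [ 0.41  0.35  1.69 -0.    1.1   1.72]
slide mm [-1.5 -1.  13.5]
world turn -0.0 spin (tool z down) 0.0
```

View pics/w18.png

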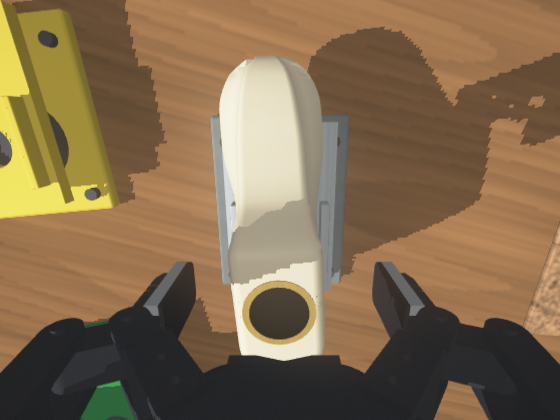

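Request:
servo_tool:
  increments:
    - {"slide": [0,-0.001,0.006],"spin": 0}
    - {"slide": [0,0,0.006],"spin": 0}
    - {"slide": [0,0,0],"spin": 0}

```text
clock: 21.8
position: [0.4889, 0.2899, 0.0791]
ee_rot: [0.0, 0.991, 0.133, -0.001]
contact_force: [0.1, -0.0, 0.4]
width: 0.0851
```

Request:
servo_tool:
  increments:
    - {"slide": [0,0,0],"spin": 0}
    - {"slide": [0,0,0],"spin": 0}
    - {"slide": [0,0,0],"spin": 0}
    - {"slide": [0,0,0],"spin": 0}
    - {"slide": [0,0,0],"spin": 0}
  hand: 0
  newtons: 60

```text
clock: 22.3
position: [0.4898, 0.2907, 0.0805]
ee_rot: [-0.001, 0.991, 0.132, 0.001]
contact_force: [-2.1, 1.6, 5.0]
width: 0.0456
```

```bash
python3 - <<'E'
from h import *
st()
j=eyes.get_image('wrist'); cv2.imwrite('pics/w19.png',j)
E
```

```text
t 22.30 pos [0.4898 0.2907 0.0805] xax deg 15.2 yax deg -74.8 z [ 0.001  0.001 -1.   ] w 0.0456 F [-2.1  1.6  5. ] M [0.25 0.2  0.02] q [0.41 0.36 1.71 0.   1.07 1.72]
```

View pics/w19.png

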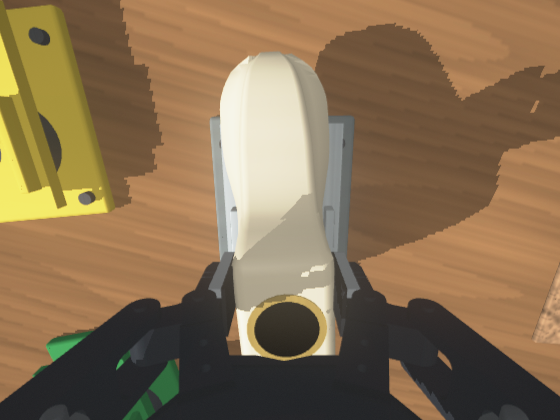

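Gripped with width 45.6 mm. Lifting straight up.

Request:
servo_tool:
  increments:
    - {"slide": [0,0,-0.003],"spin": 0}
    - {"slide": [0,0,-0.005],"spin": 0}
    - {"slide": [0,0,-0.008],"spin": 0}
    - {"slide": [0,0,-0.01],"spin": 0}
    - {"slide": [0,0,-0.01],"spin": 0}
    - {"slide": [0,0,-0.01],"spin": 0}
    - {"slide": [0,0,-0.01],"spin": 0}
  newtons: 90

```text
clock: 23.05
position: [0.4897, 0.2899, 0.137]
ee_rot: [0.0, 0.991, 0.133, 0.0]
contact_force: [0.4, -0.0, -3.4]
width: 0.0452
```

```bash
python3 - <<'E'
from h import *
st()
j=eyes.get_image('wrist');s=eyes.get_image('scene'); cv2.imwrite('pics/w20.png',np.hstack([cv2.resize(j,(400,300)),cv2.resize(s[180:300,220:380],(400,300),interpolation=cv2.INTER_CUBIC)]))
E
```

```text
t 23.05 pos [0.4897 0.2899 0.137 ] xax deg 15.2 yax deg -74.8 z [ 0.001 -0.    -1.   ] w 0.0452 F [ 0.4 -0.  -3.4] M [-0.01  0.03  0.02] q [ 0.41  0.31  1.63 -0.    1.2   1.72]
```

View pics/w20.png

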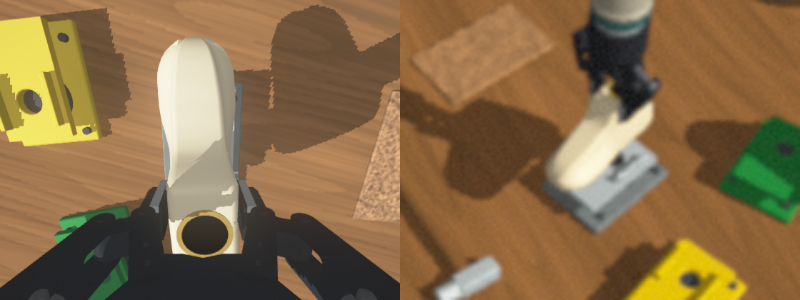

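```bash
python3 - <<'E'
from h import *
go([.5124,-.023,.137],101.2)
E
```

```text
slide mm [-61.5 308.2   0.5]
world turn -4.0 spin (tool z down) 4.0
```

Request:
servo_tool:
  increments:
    - {"slide": [0,0,-0.008],"spin": 0}
    - {"slide": [-0.003,0.014,-0.005],"spin": 0}
    - {"slide": [-0.006,0.03,0],"spin": 0}
    - {"slide": [-0.007,0.035,0],"spin": 0}
    - {"slide": [-0.007,0.035,0],"spin": 0}
    - {"slide": [-0.007,0.035,0],"spin": 0}
    - {"slide": [-0.007,0.035,0],"spin": 0}
    - {"slide": [-0.007,0.035,0],"spin": 0}

```text
clock: 23.95
position: [0.504, 0.0649, 0.1489]
ee_rot: [0.0, 0.991, 0.133, -0.0]
contact_force: [1.8, -0.5, -3.0]
width: 0.0449
```

Request:
servo_tool:
  increments:
    - {"slide": [-0.007,0.035,0],"spin": 0}
    - {"slide": [-0.006,0.03,0],"spin": 0}
    - {"slide": [-0.004,0.016,0],"spin": 0}
    - {"slide": [0,0.008,0],"spin": 2}
    - {"slide": [0,0,0],"spin": 2}
    - {"slide": [0,0,0],"spin": 0}

```text
clock: 24.55
position: [0.5113, -0.0234, 0.1488]
ee_rot: [-0.0, 0.995, 0.097, -0.0]
contact_force: [-0.1, 0.3, -2.6]
width: 0.0448
```

```bash
python3 - <<'E'
from h import *
st();go([.5124,-.023,.046],101.2)
j=eyes.get_image('wrist');s=eyes.get_image('top'); cv2.imwrite('pics/w21.png',np.hstack([cv2.resize(j,(400,300)),cv2.resize(s[140:260,270:430],(400,300),interpolation=cv2.INTER_CUBIC)]))
E
```

```text
t 24.55 pos [ 0.5113 -0.0234  0.1488] xax deg 11.1 yax deg -78.9 z [-0.  0. -1.] w 0.0448 F [-0.1  0.3 -2.6] M [-0.04  0.04 -0.04] q [-0.18  0.22  1.73  0.    1.19  1.19]
slide mm [ 1.200e+00 -1.000e-01  1.028e+02]
world turn 0.1 spin (tool z down) -0.1
```

View pics/w21.png

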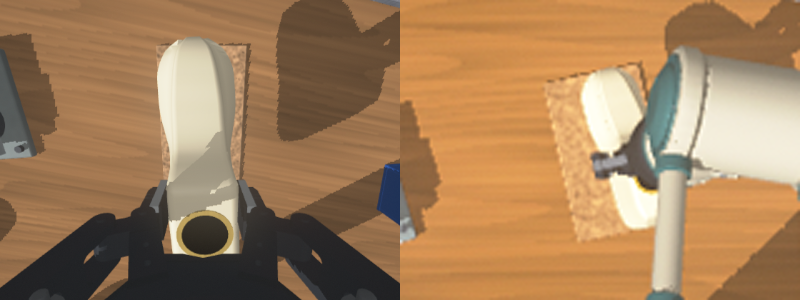

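Request:
servo_tool:
  increments:
    - {"slide": [0.001,0,0.015],"spin": 0}
    - {"slide": [0,0,0.025],"spin": 0}
    - {"slide": [0,0,0.025],"spin": 0}
    - {"slide": [0,0,0.02],"spin": 0}
    - {"slide": [0,0,0.01],"spin": 0}
    - {"slide": [0,0,0.005],"spin": 0}
    - {"slide": [0,0,0],"spin": 0}

```text
clock: 25.35
position: [0.5126, -0.0228, 0.0487]
ee_rot: [-0.0, 0.995, 0.098, -0.0]
contact_force: [-0.2, 0.2, -3.5]
width: 0.0447
```

Request:
servo_tool:
  increments:
    - {"slide": [0,0,0.002],"spin": 0}
    - {"slide": [0,0,0.002],"spin": 0}
    - {"slide": [0,0,0.001],"spin": 0}
    - {"slide": [0,0,0],"spin": 0}

```text
clock: 25.75
position: [0.5126, -0.023, 0.044]
ee_rot: [0.0, 0.995, 0.098, 0.0]
contact_force: [-0.5, 0.5, -3.6]
width: 0.0445
```

```bash
python3 - <<'E'
from h import *
st()
j=eyes.get_image('wrist');s=eyes.get_image('top'); cv2.imwrite('pics/w22.png',np.hstack([cv2.resize(j,(400,300)),cv2.resize(s[140:260,270:430],(400,300),interpolation=cv2.INTER_CUBIC)]))
E
```

```text
t 25.75 pos [ 0.5126 -0.023   0.044 ] xax deg 11.2 yax deg -78.8 z [ 0. -0. -1.] w 0.0445 F [-0.5  0.5 -3.6] M [-0.02  0.05  0.05] q [-0.18  0.33  1.87 -0.    0.94  1.19]
```

View pics/w22.png

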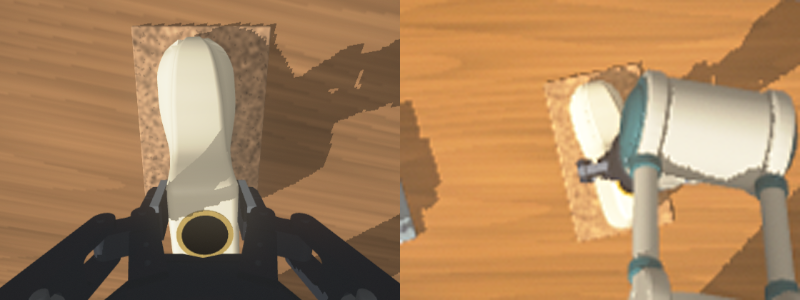

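Nicely centred. Lowering 1 mm at a time to contact.

Request:
servo_tool:
  increments:
    - {"slide": [0,0,0.001],"spin": 0}
    - {"slide": [0,0,0.001],"spin": 0}
    - {"slide": [0,0,0.001],"spin": 0}
    - {"slide": [0,0,0],"spin": 0}

```text
clock: 26.25
position: [0.5127, -0.023, 0.0416]
ee_rot: [0.0, 0.995, 0.098, 0.0]
contact_force: [-2.2, 0.6, 4.6]
width: 0.0446
```

Request:
servo_tool:
  increments:
    - {"slide": [0,0,0.001],"spin": 0}
    - {"slide": [0,0,0.001],"spin": 0}
    - {"slide": [0,0,0],"spin": 0}

```text
clock: 26.55
position: [0.5128, -0.0228, 0.0415]
ee_rot: [0.0, 0.995, 0.098, 0.001]
contact_force: [-5.5, 1.6, 18.6]
width: 0.0444
```

Request:
servo_tool:
  increments:
    - {"slide": [0,0,-0.001],"spin": 0}
    - {"slide": [0,0,-0.001],"spin": 0}
    - {"slide": [0,0,0],"spin": 0}

```text
clock: 26.85
position: [0.5128, -0.023, 0.0416]
ee_rot: [0.0, 0.995, 0.098, 0.0]
contact_force: [-2.7, 1.5, 7.3]
width: 0.0447
```

Request:
servo_tool:
  increments:
    - {"slide": [0,0,0],"spin": 0}
    - {"slide": [0,0,0],"spin": 0}
    - {"slide": [0,0,0],"spin": 0}
    - {"slide": [0,0,0],"spin": 0}
    - {"slide": [0,0,0],"spin": 0}
    - {"slide": [0,0,0],"spin": 0}
  hand: 1

```text
clock: 27.45
position: [0.5126, -0.023, 0.0407]
ee_rot: [0.0, 0.995, 0.098, -0.0]
contact_force: [-0.5, 0.2, 0.5]
width: 0.0859
```

Request:
servo_tool:
  increments:
    - {"slide": [0,0,-0.01],"spin": 0}
    - {"slide": [0,0,-0.02],"spin": 0}
    - {"slide": [0,0,-0.03],"spin": 0}
    - {"slide": [0,0,-0.04],"spin": 0}
    - {"slide": [0,0,-0.04],"spin": 0}
    - {"slide": [0,0,-0.04],"spin": 0}
    - {"slide": [0,0,0],"spin": 0}
    - {"slide": [0,0,0],"spin": 0}

```text
clock: 28.25
position: [0.5129, -0.023, 0.2223]
ee_rot: [0.0, 0.995, 0.098, 0.001]
contact_force: [-0.2, 0.1, -0.3]
width: 0.0854
```

```bash
python3 - <<'E'
from h import *
st()
import pickle; pickle.dump(w2c('wrist'),open('M6','wb'))
j=eyes.get_image('wrist');s=eyes.get_image('top');c=eyes.get_image('scene')
cv2.imwrite('pics/w23.png',np.hstack([cv2.resize(j,(400,300)),cv2.resize(c[110:260,170:370],(400,300),interpolation=cv2.INTER_CUBIC)])); cv2.imwrite('pics/t23.png',s); cv2.imwrite('pics/w23f.png',j)
E
```

```text
t 28.25 pos [ 0.5129 -0.023   0.2223] xax deg 11.2 yax deg -78.8 z [ 0.003 -0.001 -1.   ] w 0.0854 F [-0.2  0.1 -0.3] M [0.03 0.04 0.  ] q [-0.18  0.17  1.6  -0.    1.36  1.19]
```

View pics/w23.png

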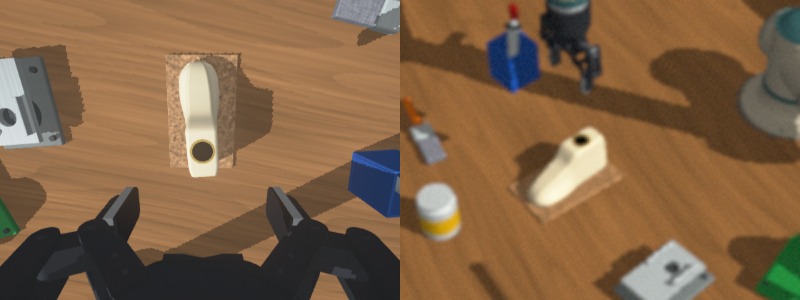

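View pics/t23.png

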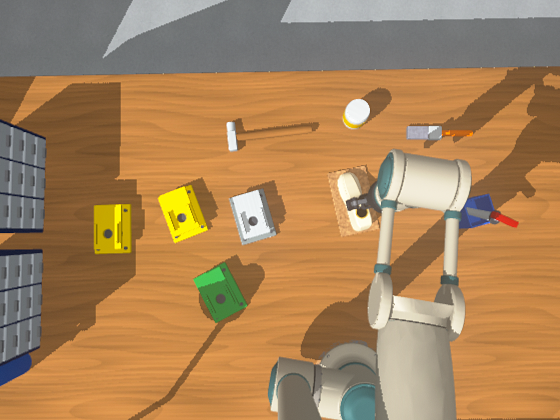

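```bash
python3 - <<'E'
from h import *
import pickle; M=pickle.load(open('M6','rb'))
h=ray('w',[202*1.4,151*1.4],.091,M)[0]; print('hole',h,'mid',h+.038*np.array([np.cos(.195),np.sin(.195)]))
print(manip.sign_off())
E
```

```text
hole [ 0.4928639  -0.02578575] mid [ 0.53014371 -0.01842263]
the job is handed in; nothing more can be done
None
```

I twisted the pin free, pulled it out and stood it in the pot. I then set the last down sole down on the cork mat, still gripped until it touched. The job is handed in at about 28 s of the 72 s allowed, and no verdict is reported.

- **Pin:** I turned it about 57° clockwise, eased back 7° and pulled straight up, and the last stayed on the stand. It stands tip down in the pot, leaning by about 0.52 rad (limit 0.7). The tip was roughly 10–14 mm off the pot's centre when last measured.
- **Last:** its mid-sole measured (530, -18) mm against a mat centre of about (533, -19) mm. It looks flat on the mat, and the gripper is open and about 180 mm clear of it.
- **Bystanders:** the hammer, tin and brush show in their starting places in the final top picture.

Two checks disagreed along the way:
- **First grasp missed:** the fingers closed above the T-bar. The fingertips sit about 25 mm higher than the stated tool point, so I regrasped lower twice before turning the pin.
- **Pin contact height:** the pin touched the pot floor about 5 mm higher than I had worked out, so it may have slipped slightly in the grip. This did no visible harm.

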